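Get the pot from behind the jars and put it on the scale

ROBOT

A 7-joint arm with a two-finger parallel gripper is mounted at the origin on the work surface. World frame = base frame: x ahead of the robot, y to its left, z up, the work surface at z = 0. Lengths are in m, angles in degrees, forces in N, time in s.
With the tool pointing down it reaches from about 0.4 to 0.9 m from the base axis. Payload 5.5 kg.
Tool frame: the origin (TCP) lies between the finger pads; the fingertips stand 22 mm ahead of it and the grasp point (between the pads) lies 3 mm ahead of it; y points along the fingers, z is the direction in which the jaws open and shut, and the axes are right-handed (so a half turn about y gives the same grasp; the last joint's range is limited). The gripper opens to 92 mm and grips with 3 to 60 N. Pads are 19 mm wide; open, the fingers measure 130 mm over their backs; the gripper's body (75 mm by 190 mm) begins 47 mm behind the grasp point.
Start: joints at [-48.976, 28.699, -24.465, 88.831, 12.651, 65.22, -12.049], TCP at [0.284, 0.585, 0.249] pointing down, gripper open.
Joint ranges: [-164.97, 164.97], [-17.58, 116.51], [-87.97, 89.64], [11.32, 138.91], [-80.73, 260.73], [10.89, 115.49], [-147.41, 147.41]. Speed limits (degrees/s): [147.25, 147.25, 180, 180, 180, 180, 180].

INTERFACE

Orientations are given as [roll, pitch, yaw] about the fixed x, y, z axes, in that order (R = Rz(yaw) Ry(pitch) Rx(roll)).
In Python, from station import manip gives the robot as it stands. The module is installed in compiled form; this text tells all that it offers.
- The arm moves only by the tool drive_tool, never from a script. Its argument "increments" is a list of rows, each an object with "xyz": the shift along the tool's x, y, z scaled (see below), a list of three; "twist": the turn, a rotation vector about the tool's x, y, z scaled (see below), a list of three. In form: [{"xyz": [tx, ty, tz], "twist": [rx, ry, rz]}, ...]. A call has 1 to 10 rows; each row is the pose to reach, as a shift and turn from the pose measured when the call began, along the tool's axes at that moment; what a row does not reach only later rows make up. The controller multiplies each number of a shift by 12 cm and each number of a turn by pi/2 rad. A row lasts 1/12 s, in which the tool goes at most 41.7 mm and 7.16 degrees, less where a joint would pass 70% of its speed; a pose out of reach is approached as far as the arm can. A call with a number of a shift or a turn outside -1 to 1 is refused whole. A call with a gripper value outside its range is refused whole. "gripper" is the closure, from 0 (fully open) to 1 (shut), set as the call begins (left out, the last holds). The fingers move at their own pace and stop on an object; "force" is the grip in N (left out, the last holds). Time passes only in rows, so rows that repeat a pose let the fingers close. It gives the time, the measured TCP pose, the force and the opening at its end, in the units of the state.
- manip.state(): the state, without advancing time (a new reading comes with each control period).
- manip.camera(name): name is "scene" or "top"; returns the picture (420x560x3 uint8, red, green, blue); there is no depth.
- manip.camera_info(name): a dict with "camera_matrix" (3x3 intrinsics, pixels), "rvec" (rotation vector, rad) and "tvec" (3), from world to camera coordinates, as OpenCV has them. Camera axes: x right, y down, z forward; pixel columns grow to the right and rows downward; lengths in m; the calibration is good to about 2 mm. A picture is of the moment at which its call begins. camera_info takes no time and is no camera call.
- manip.close_job(): hands the job in, once; it reports no verdict.
Trained networks look in the newest picture that a camera, given by its name, has taken for a name from the list of things; names that differ only in an ending like _2 or _b are one class to them, and where a whole thing is asked for, a point or a joint stands for the part that bears it (a point fixed in the world has none). Each returns a list of dicts, best first, with "confidence" (0 to 1); they miss things now and then, are a little off and sometimes report something else, mostly with a low value. They report only what shows in the picture. A call takes as long as a camera call.
- manip.boxes_of(name, camera): "at" ([x, y, z] in m, in the coordinates of the camera as it stood for that picture, good to about 4 mm: the middle of the surface that is visible of it).
The state is a dict: "time": time; "joint_positions": joint angles; "dq": joint speeds; "joint_torque": joint torques, N m; "tcp_pos": TCP position; "orientation": TCP orientation; "ft_force": force on the tool from outside, world axes, zero at the start; "moment": the same for the moment, N m; "finger_gap": finger opening in m.
Only numpy, scipy, OpenCV 4.12 (cv2) and the standard library are available. Lean on these libraries where they do the work, as an engineer would, in place of code of your own. Each camera call takes 0.05 s, during which the arm holds its last target.

TASK

The squat lidded pot at the back of the ingredient tray is wanted on the kitchen scale: first stand the three tall containers (tin, shaker, bottle) from in front of it aside on the wooden board, all three together and without shifting the pot, then set the pot upright in the middle of the scale's pan while they wait there. Then put each container back upright on the tray in the same spot where it stood at the start, setting everything down rather than dropping it, and leave the bowl, brush and cup alone.

Things in the scene. Friction and masses are not known exactly. Their poses are not given: they have to be found in the camera images.
- tin_mid (a point): Square aluminium tin with a steel lid, upright, 50 x 50 mm (lid 45 x 45 mm), 96 mm tall, 0.18-0.35 kg. The point is its centre, 48 mm above its underside; z up, x and y square to its sides. One of the three tall containers in the front row of the tray.
- shaker_mid (a point): Round steel shaker with a domed, pierced top, upright, body 50 mm across up to 72 mm above its underside, 47 mm and less above, 96 mm tall, 0.15-0.31 kg. The point is its centre, 48 mm above its underside; z up. One of the three tall containers in the front row.
- bottle_mid (a point): Round amber glass bottle with a blank paper label and narrow black cap, upright, body 46 mm across up to 64 mm above its underside, then narrowing to the 27 mm cap; 96 mm tall, 0.14-0.28 kg. The point is its centre, 48 mm above its underside; z up. One of the three tall containers in the front row.
- pot_mid (a point): Squat round white ceramic pot with a flat wooden lid, fixed on, 58 mm across (lid 59 mm), 44 mm tall, 0.14-0.28 kg. The point is its centre, 22 mm above its underside; z up. It stands on the tray close behind (on the +x side of) the three tall containers, a few millimetres from them.
- tray: Fixed dark steel tray, 190 mm (x) by 345 mm (y), flat floor 4 mm above the bench, rim 12 mm above the bench and 4 mm thick. Origin at its centre at bench height; x points away from the robot to the back row, y along the rows. At the start the tall containers stand on it in a row about 45 mm to the -x side of its centre, about 98 mm apart along y (-98, 0, +98 mm), in any order; the pot stands about 18 mm to the +x side of its centre, up to 45 mm either way along y.
- board: Fixed wooden board, the side area, on one side of the tray (left or right), 300 mm along its x by 130 mm along its y, top 15 mm above the bench. Origin at its centre at bench height; z up.
- pan (a point): Centre of the upper face of the round steel weighing pan (128 mm across, 34 mm above the bench) of a fixed white kitchen scale, on the other side of the tray from the board. The scale's body is 200 mm (x) by 150 mm (y) and 22 mm high; the pan's centre is 22 mm to +x of the body's centre. The pan does not give way; z up.
- bowl: Bystander, to be left alone: empty steel bowl, 110 mm across, 50 mm high, beyond the tray. Origin at the centre of its underside.
- brush: Bystander, to be left alone: pastry brush with wooden handle, 200 mm long, lying beyond the tray. Origin at its underside, x along its length.
- cup: Bystander, to be left alone: empty white ceramic cup, 72 mm across, 70 mm high, beyond the tray. Origin at the centre of its underside.

How it is judged (in metres and radians):
On the way, in this order (a step that is already met when the one before it is completed fails the run):
1. the tin, the shaker and the bottle all stand upright on the wooden board at once (each centre over the board), and the pot is still within 30 mm of where it stood (x of tin_mid in the frame of board between -0.14 and 0.14 m and y of tin_mid in the frame of board between -0.06 and 0.06 m and z of tin_mid in the frame of board between 0.055 and 0.071 m and angle between each of tin_mid, shaker_mid, bottle_mid's own z axis and vertical below 0.12 rad and x of shaker_mid in the frame of board between -0.14 and 0.14 m and y of shaker_mid in the frame of board between -0.06 and 0.06 m and z of shaker_mid in the frame of board between 0.055 and 0.071 m and x of bottle_mid in the frame of board between -0.14 and 0.14 m and y of bottle_mid in the frame of board between -0.06 and 0.06 m and z of bottle_mid in the frame of board between 0.055 and 0.071 m and distance of pot_mid from where it was at the start of the episode below 0.03 m), for 0.2 s.
2. the pot stands upright on the scale's pan, within 15 mm of its centre, while the three containers stand on the board (x of tin_mid in the frame of board between -0.14 and 0.14 m and y of tin_mid in the frame of board between -0.06 and 0.06 m and z of tin_mid in the frame of board between 0.055 and 0.071 m and angle between each of tin_mid, shaker_mid, bottle_mid's own z axis and vertical below 0.12 rad and x of shaker_mid in the frame of board between -0.14 and 0.14 m and y of shaker_mid in the frame of board between -0.06 and 0.06 m and z of shaker_mid in the frame of board between 0.055 and 0.071 m and x of bottle_mid in the frame of board between -0.14 and 0.14 m and y of bottle_mid in the frame of board between -0.06 and 0.06 m and z of bottle_mid in the frame of board between 0.055 and 0.071 m and horizontal distance between pot_mid and pan below 0.015 m and z of pot_mid in the frame of pan between 0.017 and 0.027 m and angle between pot_mid's own z axis and vertical below 0.1 rad and linear speed of pot below 0.02 m/s and angular speed of pot below 0.3 rad/s), for 0.2 s.
At the end, for the whole second after the job is handed in: The pot stands upright on the scale's pan within 15 mm of its centre; the tin, the shaker and the bottle each stand upright on the tray within 15 mm of where they stood at the start; all are released and at rest (horizontal distance between pot_mid and pan below 0.015 m and z of pot_mid in the frame of pan between 0.017 and 0.027 m and angle between each of pot_mid, tin_mid, shaker_mid, bottle_mid's own z axis and vertical below 0.1 rad and linear speed of each of pot, tin, shaker, bottle below 0.02 m/s and angular speed of each of pot, tin, shaker, bottle below 0.3 rad/s and distance of each of tin_mid, shaker_mid, bottle_mid from where it was at the start of the episode below 0.015 m); the robot touches nothing.
It fails at once if the bowl is moved by more than 30 mm (distance of bowl from where it was at the start of the episode above 0.03 m).
It fails at once if the brush is moved by more than 30 mm (distance of brush from where it was at the start of the episode above 0.03 m).
It fails at once if the cup is moved by more than 30 mm (distance of cup from where it was at the start of the episode above 0.03 m).
It fails at once if a container or the pot is tipped over (angle between any of tin_mid, shaker_mid, bottle_mid, pot_mid's own z axis and vertical above 0.7 rad).
It fails at once if a container or the pot is dropped or thrown (faster than 0.7 m/s, a fall of over 25 mm, with no finger on it) ((linear speed of tin above 0.7 m/s and contact force between the fingers and tin below 0.05 N) or (linear speed of shaker above 0.7 m/s and contact force between the fingers and shaker below 0.05 N) or (linear speed of bottle above 0.7 m/s and contact force between the fingers and bottle below 0.05 N) or (linear speed of pot above 0.7 m/s and contact force between the fingers and pot below 0.05 N)).
It also fails if it takes over 141 s, if anything falls off the work surface, if the arm or the gripper's body presses on something with over 40 N, if the wrist force passes 120 N, or if a joint passes its speed limit or range.

## Working session

There is one attempt and no reset: what is moved stays moved. The work goes in short steps, Python scripts to look and compute and a tool call to move; the robot and the scene stay as the last step left them, time stands still between calls to the robot, and variables do not carry over. Pictures are saved under pics/ and viewed, and the job is handed in when it is done.

Besides the shell and the picture viewer there is one more tool, called after ">>>" as a command line: name --argument value ..., lists and objects as JSON in quotes. drive_tool: Moves the arm, as the interface text tells. Shifts and turns lie within -1 to 1; 1 stands for 12 cm of shift or pi/2 rad of turn. Its arguments: {"type":"object","properties":{"increments":{"type":"array"},"gripper":{"type":"number"},"force":{"type":"number"}},"required":["increments"]}

```bash
mkdir -p pics; cat > h.py <<'E'
import numpy as np, cv2
from scipy.spatial.transform import Rotation as R
from station import manip
def cam(name,fn):
    im=manip.camera(name); cv2.imwrite('pics/'+fn,im[:,:,::-1]); return im
def w2c(name):
    i=manip.camera_info(name); Rm=cv2.Rodrigues(np.array(i['rvec'],float))[0]; return np.array(i['camera_matrix']),Rm,np.array(i['tvec'],float).ravel()
def toworld(name,p):
    K,Rm,t=w2c(name); return Rm.T@(np.array(p)-t)
def px2w(name,uv,z):
    K,Rm,t=w2c(name); d=Rm.T@np.linalg.inv(K)@np.array([uv[0],uv[1],1.]); c=-Rm.T@t
    return c+d*(z-c[2])/d[2]
def proj(name,p):
    K,Rm,t=w2c(name); q=K@(Rm@np.array(p)+t); return q[:2]/q[2]
def find(name,camera):
    return [(round(d['confidence'],2),toworld(camera,d['at']).round(4)) for d in manip.boxes_of(name,camera)]
E
python3 - <<'E'
from h import *
s=manip.state(); print(s)
cam('top','t0.png'); cam('scene','s0.png')
for c in ('top','scene'):
    K,Rm,t=w2c(c); print(c,-Rm.T@t,K[0,0])
    for n in ['tin_mid','shaker_mid','bottle_mid','pot_mid','tray','board','pan','bowl','brush','cup']:
        print(n,find(n,c)[:2])
E
```

```text
{'time': 0.0, 'joint_positions': array([-48.97651738,  28.7522295 , -24.45197625,  88.89071715,
        12.65059113,  65.217199  , -12.04852942]), 'dq': array([-0.05757885,  0.01737267,  0.0828271 ,  0.00817782,  0.00010595,
        0.00608613,  0.00764011]), 'joint_torque': array([-6.49405069e-05, -5.66603279e+01, -5.81650391e+00, -2.79117322e+01,
       -6.87438576e-02,  3.09514801e-02,  1.79762274e-04]), 'tcp_pos': array([0.28413501, 0.58390247, 0.24769893]), 'orientation': array([-9.01069847e+01,  3.67395468e-03, -2.59408095e+01]), 'ft_force': array([ 0.57716732, -0.24291843, -0.34403604]), 'moment': array([ 0.00996539, -0.01228421,  0.0273505 ]), 'finger_gap': 0.09166009542807427}
top [0.49218307 0.02176553 1.15959831] 541.9144416073241
tin_mid [(0.75, array([0.47  , 0.0278, 0.1017]))]
shaker_mid [(0.84, array([0.4662, 0.1183, 0.1033]))]
bottle_mid []
pot_mid [(0.78, array([0.5277, 0.0594, 0.0483]))]
tray [(0.81, array([0.5213, 0.014 , 0.0053]))]
board [(0.97, array([0.4607, 0.3242, 0.0173]))]
pan [(0.76, array([ 0.4561, -0.3035,  0.0235])), (0.74, array([0.5207, 0.0144, 0.0051]))]
bowl [(0.62, array([ 0.7627, -0.2334,  0.0212]))]
brush [(0.74, array([0.7471, 0.0377, 0.013 ]))]
cup [(0.82, array([0.756 , 0.2652, 0.0298]))]
scene [1.34479273 0.15873917 0.86534524] 521.1044683645504
tin_mid [(0.86, array([0.4945, 0.0223, 0.0783]))]
shaker_mid [(0.87, array([0.4826, 0.1199, 0.0652]))]
bottle_mid [(0.9, array([ 0.4956, -0.0785,  0.0605]))]
pot_mid [(0.68, array([0.5459, 0.0577, 0.0462]))]
tray [(0.97, array([0.5421, 0.0103, 0.0059]))]
board [(0.92, array([0.4859, 0.3178, 0.0169]))]
pan [(0.57, array([ 0.4813, -0.2999,  0.0213]))]
bowl [(0.88, array([ 0.7375, -0.2377,  0.0268]))]
brush [(0.74, array([0.7536, 0.036 , 0.0198]))]
cup [(0.66, array([0.736 , 0.2587, 0.043 ]))]
```

View pics/t0.png

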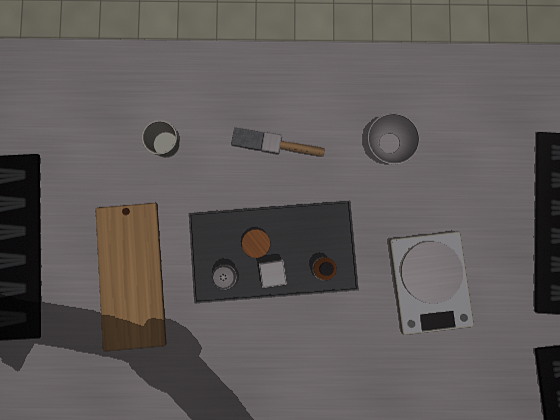

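View pics/s0.png

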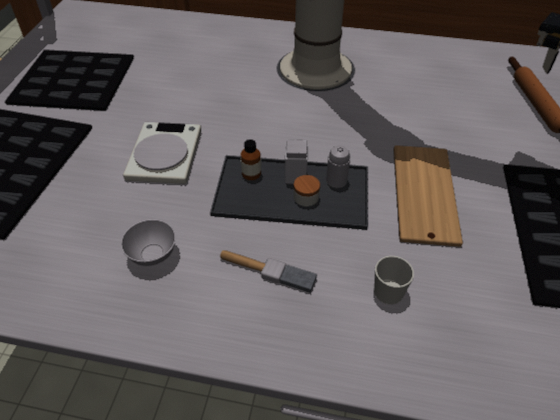

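Top view: shaker at about (223,277), tin (272,273), bottle (324,268), pot (256,242), pan (431,272), board centre (131,276). I'll zoom in to measure these more exactly.

```bash
python3 - <<'E'
import cv2
im=cv2.imread('pics/t0.png'); a=cv2.resize(im[195:310,185:365],None,fx=4.4,fy=4.4,interpolation=cv2.INTER_CUBIC); cv2.imwrite('pics/t0a.png',a)
b=cv2.resize(im[225:340,380:480],None,fx=5,fy=5,interpolation=cv2.INTER_CUBIC); cv2.imwrite('pics/t0b.png',b)
s=cv2.imread('pics/s0.png'); b=cv2.resize(s[130:225,210:375],None,fx=4.8,fy=4.8,interpolation=cv2.INTER_CUBIC); cv2.imwrite('pics/s0a.png',b)
E
```

```text
(no output)
```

View pics/t0a.png

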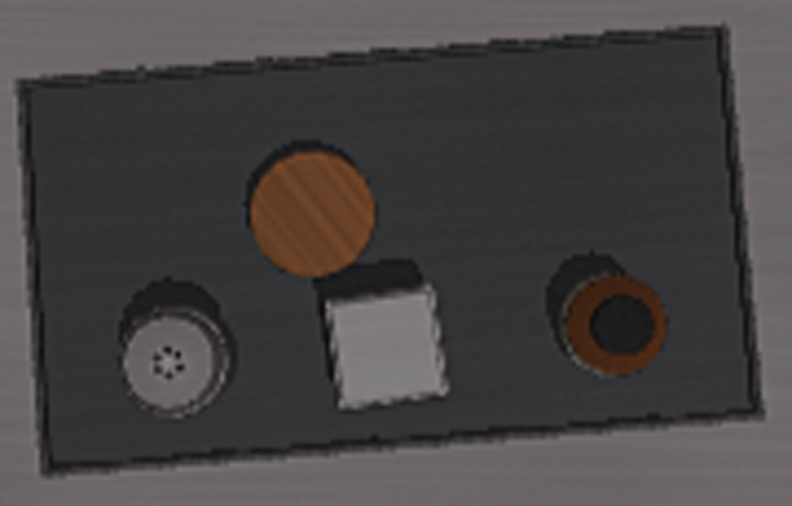

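View pics/t0b.png

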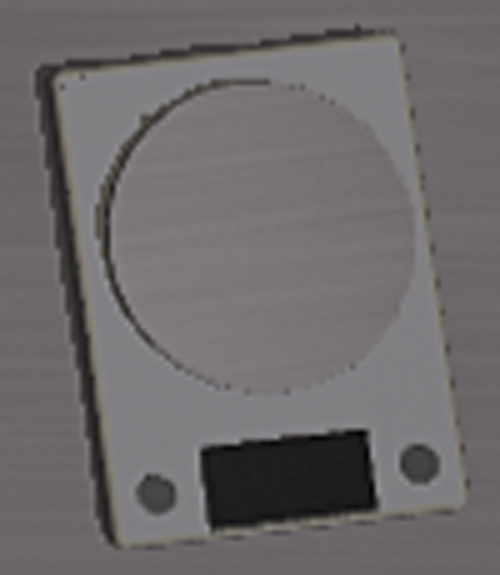

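View pics/s0a.png

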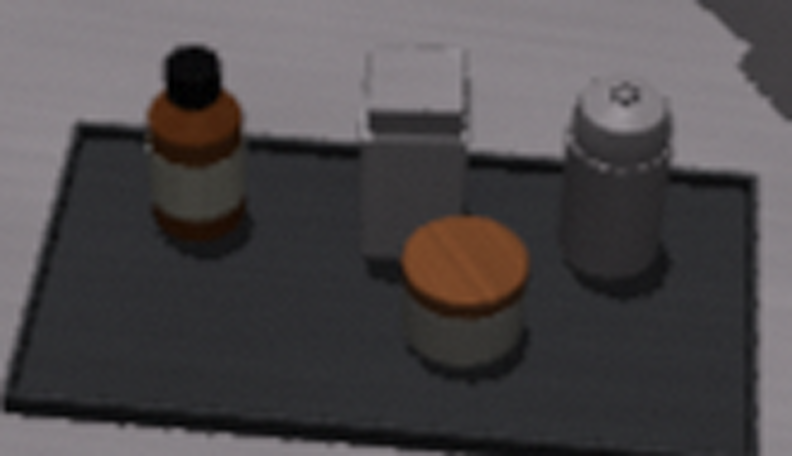

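```bash
cat > m.py <<'E'
from h import *
def up(x,y,f,ox,oy): return ((x+.5)/f-.5+ox,(y+.5)/f-.5+oy)
A=lambda x,y:up(x,y,4.4,185,195)
B=lambda x,y:up(x,y,5,380,225)
S=lambda x,y:up(x,y,4.8,210,130)
def T(z,*c): return np.array([px2w('top',A(*q),z) for q in c])
E
python3 - <<'E'
from m import *
c=T(.012,(20,80),(727,28),(762,413),(45,473)); print('tray',c.round(4),c.mean(0))
print('lens',np.linalg.norm(c-np.roll(c,-1,0),axis=1))
d=(c[0]-c[1]+c[3]-c[2]);print('yaw',np.degrees(np.arctan2(-d[0],d[1])))
for n,p,z in (('pot',(312,214),.048),('shaker',(168,363),.1),('tin',(387,348),.1),('bottle',(624,325),.1)): print(n,T(z,p)[0].round(4))
print('pan',px2w('top',B(261,236),.034))
for n,p,z in (('pot',(466,262),.048),('shaker',(626,93),.1),('tin',(417,75),.1),('bottle',(194,58),.1)): print('S',n,px2w('scene',S(*p),z).round(4))
sb=np.array([px2w('top',p,.015) for p in ((96,207),(157,203),(165,345),(103,350))]);print('board',sb.round(3),sb.mean(0))
t=T(.1,(328,302),(430,288),(446,392),(343,408)); print(t.round(4)); 
e=t[0]-t[1]+t[3]-t[2]; print(np.degrees(np.arctan2(-e[0],e[1])))
E
```

```text
tray [[ 0.5968  0.2026  0.012 ]
 [ 0.6247 -0.1392  0.012 ]
 [ 0.44   -0.1547  0.012 ]
 [ 0.4096  0.1863  0.012 ]] [0.51774443 0.0237492  0.012     ]
lens [0.3429251  0.18540064 0.3423495  0.18791826]
yaw 4.882931825377109
pot [0.5319 0.0598 0.048 ]
shaker [0.4641 0.1207 0.1   ]
tin [0.4713 0.0242 0.1   ]
bottle [ 0.4821 -0.0804  0.1   ]
pan [ 0.4760842  -0.30481068  0.034     ]
S pot [0.5337 0.0597 0.048 ]
S shaker [0.4619 0.1205 0.1   ]
S tin [0.4687 0.0238 0.1   ]
S bottle [ 0.4777 -0.0807  0.1   ]
board [[0.607 0.399 0.015]
 [0.617 0.271 0.015]
 [0.322 0.245 0.015]
 [0.311 0.373 0.015]] [0.46429161 0.32208136 0.015     ]
[[ 0.4913  0.0505  0.1   ]
 [ 0.4978  0.0054  0.1   ]
 [ 0.4522 -0.0019  0.1   ]
 [ 0.4449  0.0434  0.1   ]]
8.648735562621006
```

```bash
cat > p.py <<'E'
import sys
from h import *
def st():
    s=manip.state(); print('t',round(s['time'],2),'tcp',np.round(s['tcp_pos'],4),'rpy',np.round(s['orientation'],2),'F',np.round(s['ft_force'],1),'gap',round(s['finger_gap'],4),'q7',round(s['joint_positions'][6],1)); return s
def plan(x,y,z,yaw):
    s=st(); Rc=R.from_euler('xyz',s['orientation'],degrees=True); Rt=R.from_euler('xyz',[-90,0,yaw],degrees=True)
    d=Rc.inv().apply(np.array([x,y,z])-s['tcp_pos'])/.12; w=(Rc.inv()*Rt).as_rotvec()/(np.pi/2)
    print('xyz',d.round(3),'twist',w.round(3),'dist mm',round(120*np.linalg.norm(d)))
if __name__=='__main__': plan(*map(float,sys.argv[1:5]))
E
python3 p.py .463 .1206 .2 5
```

```text
t 1.1 tcp [0.2843 0.5845 0.2487] rpy [-90.     0.   -25.94] F [-0.4 -0.1  0.2] gap 0.0919 q7 -12.0
xyz [ 3.03   0.406 -2.825] twist [-0.    -0.344 -0.   ] dist mm 500
```

>>> drive_tool --increments '[{"xyz": [0.15,0.02,-0.14],"twist": [0,-0.05,0]},{"xyz": [0.35,0.05,-0.33],"twist": [0,-0.12,0]},{"xyz": [0.55,0.08,-0.51],"twist": [0,-0.19,0]},{"xyz": [0.75,0.11,-0.7],"twist": [0,-0.26,0]},{"xyz": [0.95,0.13,-0.88],"twist": [0,-0.32,0]},{"xyz": [1,0.13,-0.93],"twist": [0,-0.344,0]},{"xyz": [1,0.13,-0.93],"twist": [0,-0.344,0]},{"xyz": [1,0.13,-0.93],"twist": [0,-0.344,0]}]' --gripper 0.2 --force 20

```text
time: 1.77
tcp_pos: [0.3438, 0.4318, 0.2335]
orientation: [-89.9, -0.0, 4.9]
ft_force: [-0.3, 0.8, -0.4]
finger_gap: 0.0734
```

```bash
python3 p.py .463 .1206 .2 5
```

```text
t 1.77 tcp [0.3438 0.4318 0.2335] rpy [-8.995e+01 -2.000e-02  4.850e+00] F [-0.3  0.8 -0.4] gap 0.0734 q7 30.4
xyz [ 0.771  0.277 -2.668] twist [-0.001 -0.002  0.   ] dist mm 335
```

>>> drive_tool --increments '[{"xyz": [0.06,0.02,-0.22]},{"xyz": [0.13,0.05,-0.45]},{"xyz": [0.2,0.07,-0.7]},{"xyz": [0.28,0.1,-0.97]},{"xyz": [0.28,0.1,-0.97]}]'

```text
$.increments[0]: bad value
```

>>> drive_tool --increments '[{"xyz": [0.06,0.02,-0.22],"twist": [0,0,0]},{"xyz": [0.13,0.05,-0.45],"twist": [0,0,0]},{"xyz": [0.2,0.07,-0.7],"twist": [0,0,0]},{"xyz": [0.28,0.1,-0.97],"twist": [0,0,0]},{"xyz": [0.28,0.1,-0.97],"twist": [0,0,0]}]'

```text
time: 2.18
tcp_pos: [0.3892, 0.3137, 0.2206]
orientation: [-90.2, -0.0, 4.5]
ft_force: [-0.1, -0.9, 0.2]
finger_gap: 0.0738
```

```bash
python3 p.py .463 .1206 .18 5
```

```text
t 2.18 tcp [0.3892 0.3137 0.2206] rpy [-9.017e+01 -1.000e-02  4.480e+00] F [-0.1 -0.9  0.2] gap 0.0738 q7 44.3
xyz [ 0.487  0.343 -1.651] twist [ 0.002 -0.006  0.   ] dist mm 211
```

>>> drive_tool --increments '[{"xyz": [0.06,0.02,-0.2],"twist": [0,0,0]},{"xyz": [0.13,0.05,-0.45],"twist": [0,0,0]},{"xyz": [0.2,0.07,-0.68],"twist": [0,0,0]},{"xyz": [0.27,0.1,-0.9],"twist": [0,0,0]},{"xyz": [0.27,0.1,-0.9],"twist": [0,0,0]}]'

```text
time: 2.6
tcp_pos: [0.4319, 0.2048, 0.2084]
orientation: [-90.3, -0.0, 4.1]
ft_force: [-0.2, -0.2, -0.4]
finger_gap: 0.0733
```

```bash
python3 p.py .463 .1206 .18 5
```

```text
t 2.6 tcp [0.4319 0.2048 0.2084] rpy [-9.03e+01 -1.00e-02  4.13e+00] F [-0.2 -0.2 -0.4] gap 0.0733 q7 58.6
xyz [ 0.208  0.241 -0.717] twist [ 0.003 -0.01   0.   ] dist mm 94
```

>>> drive_tool --increments '[{"xyz": [0.05,0.06,-0.18],"twist": [0,0,0]},{"xyz": [0.11,0.13,-0.38],"twist": [0.003,-0.01,0]},{"xyz": [0.17,0.2,-0.58],"twist": [0.003,-0.01,0]},{"xyz": [0.208,0.24,-0.717],"twist": [0.003,-0.01,0]},{"xyz": [0.208,0.241,-0.717],"twist": [0.003,-0.01,0]},{"xyz": [0.208,0.241,-0.717],"twist": [0.003,-0.01,0]},{"xyz": [0.208,0.241,-0.717],"twist": [0.003,-0.01,0]}]'

```text
time: 3.18
tcp_pos: [0.4631, 0.1232, 0.1803]
orientation: [-90.0, -0.0, 5.1]
ft_force: [-0.0, 0.2, 0.2]
finger_gap: 0.0735
```

```bash
python3 p.py .463 .1206 .065 5; python3 -c "
from h import *
cam('top','t1.png');im=cam('scene','s1.png');cv2.imwrite('pics/s1a.png',cv2.resize(im[80:240,200:400,::-1],None,fx=3.5,fy=3.5))"
```

```text
t 3.18 tcp [0.4631 0.1232 0.1803] rpy [-8.996e+01 -5.000e-02  5.150e+00] F [-0.   0.2  0.2] gap 0.0735 q7 70.2
xyz [-0.004  0.961 -0.022] twist [-0.     0.002  0.001] dist mm 115
```

View pics/s1a.png

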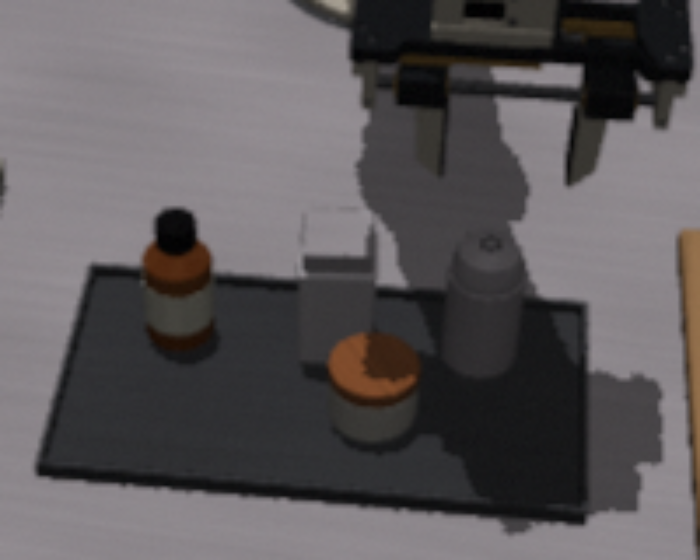

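View pics/t1.png

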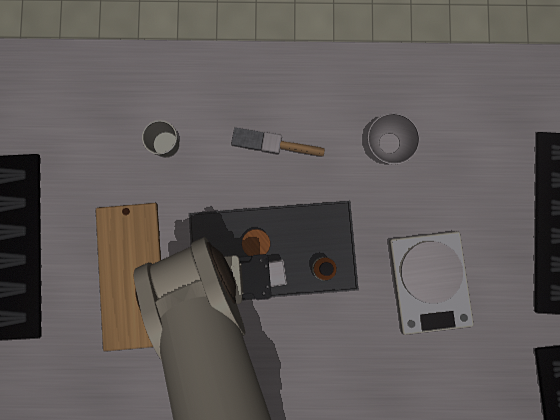

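The gripper is lined up over the shaker (shaker at about (485,300) in the zoomed scene view), and the fingers clear the tin. I'll go down now.

>>> drive_tool --increments '[{"xyz": [0,0.15,-0.02],"twist": [0,0.002,0]},{"xyz": [0,0.3,-0.02],"twist": [0,0.002,0]},{"xyz": [0,0.45,-0.02],"twist": [0,0.002,0]},{"xyz": [0,0.6,-0.02],"twist": [0,0.002,0]},{"xyz": [0,0.75,-0.02],"twist": [0,0.002,0]},{"xyz": [0,0.88,-0.02],"twist": [0,0.002,0]},{"xyz": [0,0.96,-0.02],"twist": [0,0.002,0]},{"xyz": [0,0.96,-0.02],"twist": [0,0.002,0]},{"xyz": [0,0.96,-0.02],"twist": [0,0.002,0]}]'

```text
time: 4.03
tcp_pos: [0.4631, 0.1215, 0.0653]
orientation: [-90.0, -0.0, 5.1]
ft_force: [-0.0, 0.5, 1.0]
finger_gap: 0.0732
```

```bash
python3 p.py .463 .1206 .065 5; python3 -c "
from h import *
im=cam('scene','s2.png');cv2.imwrite('pics/s2a.png',cv2.resize(im[80:240,200:400,::-1],None,fx=3.5,fy=3.5))"
```

```text
t 4.03 tcp [0.4631 0.1215 0.0653] rpy [-8.996e+01 -3.000e-02  5.090e+00] F [-0.   0.5  1. ] gap 0.0732 q7 64.6
xyz [-0.002  0.002 -0.007] twist [-0.     0.001  0.   ] dist mm 1
```

View pics/s2a.png

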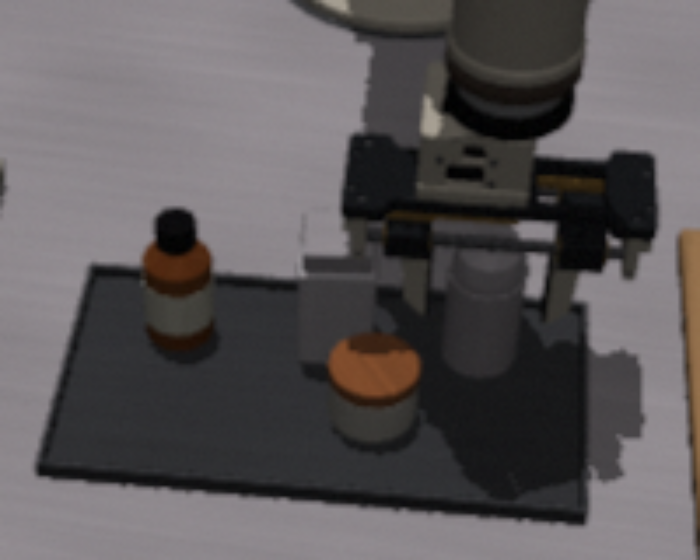

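Both fingers straddle the shaker evenly, so I'll close.

>>> drive_tool --increments '[{"xyz": [0,0,0],"twist": [0,0,0]},{"xyz": [0,0,0],"twist": [0,0,0]},{"xyz": [0,0,0],"twist": [0,0,0]},{"xyz": [0,0,0],"twist": [0,0,0]},{"xyz": [0,0,0],"twist": [0,0,0]},{"xyz": [0,0,0],"twist": [0,0,0]}]' --gripper 1 --force 25

```text
time: 4.58
tcp_pos: [0.4642, 0.1212, 0.0664]
orientation: [-90.0, -0.2, 5.1]
ft_force: [-0.7, -1.4, 6.3]
finger_gap: 0.0496
```

```bash
python3 p.py .463 .1206 .185 5
```

```text
t 4.58 tcp [0.4642 0.1212 0.0664] rpy [-89.97  -0.16   5.05] F [-0.7 -1.4  6.3] gap 0.0496 q7 64.6
xyz [-0.007 -0.989 -0.004] twist [-0.     0.001  0.002] dist mm 119
```

>>> drive_tool --increments '[{"xyz": [0,-0.08,0],"twist": [0,0,0]},{"xyz": [0,-0.2,0],"twist": [0,0,0]},{"xyz": [0,-0.38,0],"twist": [0,0,0]},{"xyz": [0,-0.58,0],"twist": [0,0,0]},{"xyz": [0,-0.78,0],"twist": [0,0,0]},{"xyz": [0,-0.93,0],"twist": [0,0,0]},{"xyz": [0,-0.98,0],"twist": [0,0,0]},{"xyz": [0,-0.98,0],"twist": [0,0,0]}]'

```text
time: 5.25
tcp_pos: [0.4648, 0.1214, 0.1856]
orientation: [-90.0, -0.3, 5.0]
ft_force: [-0.3, 0.2, -2.3]
finger_gap: 0.0498
```

```bash
python3 -c "
from p import *
c=np.array([.4643,.3221]);a=np.radians(5)
for k in (-.1,0,.1): print(c+k*np.array([np.cos(a),np.sin(a)]))
plan(.3647,.3134,.185,5)
im=cam('scene','s3.png');cv2.imwrite('pics/s3a.png',cv2.resize(im[50:240,200:480,::-1],None,fx=2.8,fy=2.8))"
```

```text
[0.36468053 0.31338443]
[0.4643 0.3221]
[0.56391947 0.33081557]
t 5.25 tcp [0.4648 0.1214 0.1856] rpy [-89.95  -0.34   5.04] F [-0.3  0.2 -2.3] gap 0.0498 q7 70.4
xyz [-0.69   0.002  1.667] twist [-0.001  0.     0.004] dist mm 217
```

View pics/s3a.png

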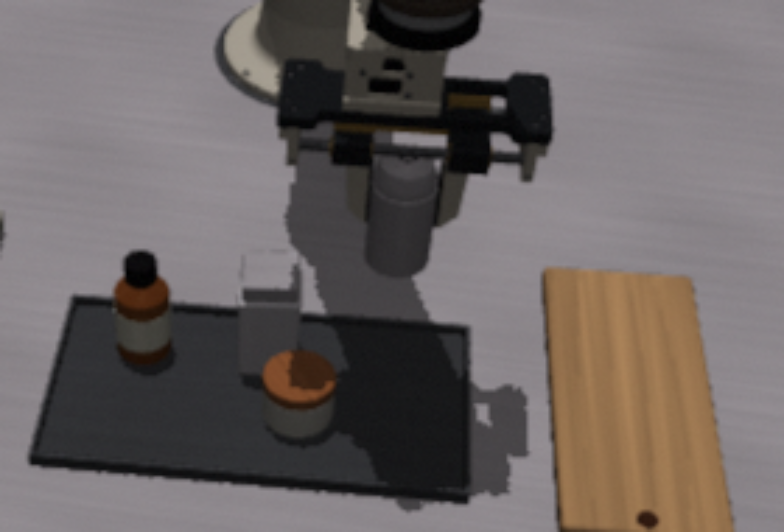

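The shaker is lifted and upright. I'll carry it to the board slot nearest the robot.

>>> drive_tool --increments '[{"xyz": [-0.04,0,0.1],"twist": [0,0,0]},{"xyz": [-0.12,0,0.28],"twist": [0,0,0]},{"xyz": [-0.2,0,0.48],"twist": [0,0,0]},{"xyz": [-0.28,0,0.69],"twist": [0,0,0]},{"xyz": [-0.37,0,0.9],"twist": [0,0,0]},{"xyz": [-0.37,0,0.9],"twist": [0,0,0]}]'

```text
time: 5.8
tcp_pos: [0.406, 0.2296, 0.1826]
orientation: [-89.8, 0.0, 5.5]
ft_force: [-0.6, 0.3, -2.7]
finger_gap: 0.0497
```

```bash
python3 p.py .3647 .3134 .185 5
```

```text
t 5.8 tcp [0.406  0.2296 0.1826] rpy [-89.84   0.     5.45] F [-0.6  0.3 -2.7] gap 0.0497 q7 55.0
xyz [-0.277 -0.018  0.728] twist [-0.002  0.005 -0.   ] dist mm 93
```

>>> drive_tool --increments '[{"xyz": [-0.06,0,0.16],"twist": [0,0,0]},{"xyz": [-0.14,0,0.36],"twist": [0,0,0]},{"xyz": [-0.22,-0.01,0.56],"twist": [0,0.005,0]},{"xyz": [-0.265,-0.018,0.69],"twist": [0,0.005,0]},{"xyz": [-0.277,-0.018,0.728],"twist": [0,0.005,0]},{"xyz": [-0.277,-0.018,0.728],"twist": [0,0.005,0]},{"xyz": [-0.277,-0.018,0.728],"twist": [0,0.005,0]},{"xyz": [-0.277,-0.018,0.728],"twist": [0,0.005,0]}]'

```text
time: 6.47
tcp_pos: [0.3651, 0.3116, 0.1842]
orientation: [-89.9, 0.1, 4.9]
ft_force: [0.1, -0.6, -2.3]
finger_gap: 0.0499
```

```bash
python3 p.py .3647 .3134 .0785 5
```

```text
t 6.47 tcp [0.3651 0.3116 0.1842] rpy [-8.994e+01  7.000e-02  4.900e+00] F [ 0.1 -0.6 -2.3] gap 0.0499 q7 42.1
xyz [-0.001  0.881  0.014] twist [-0.001 -0.001 -0.001] dist mm 106
```

>>> drive_tool --increments '[{"xyz": [0,0.1,0],"twist": [0,0,0]},{"xyz": [0,0.25,0.01],"twist": [0,0,0]},{"xyz": [0,0.42,0.01],"twist": [0,0,0]},{"xyz": [0,0.58,0.01],"twist": [0,0,0]},{"xyz": [0,0.72,0.01],"twist": [0,0,0]},{"xyz": [0,0.81,0.01],"twist": [0,0,0]},{"xyz": [0,0.85,0.01],"twist": [0,0,0]},{"xyz": [0,0.87,0.01],"twist": [0,0,0]},{"xyz": [0,0.88,0.01],"twist": [0,0,0]},{"xyz": [0,0.88,0.01],"twist": [0,0,0]}]'

```text
time: 7.3
tcp_pos: [0.3654, 0.3131, 0.0791]
orientation: [-89.9, 0.0, 4.9]
ft_force: [-0.0, -0.3, -1.5]
finger_gap: 0.0494
```

```bash
python3 p.py .3647 .3134 .0770 5
```

```text
t 7.3 tcp [0.3654 0.3131 0.0791] rpy [-8.991e+01  2.000e-02  4.880e+00] F [-0.  -0.3 -1.5] gap 0.0494 q7 35.5
xyz [-0.005  0.018  0.003] twist [-0.001 -0.001 -0.   ] dist mm 2
```

>>> drive_tool --increments '[{"xyz": [0,0.01,0],"twist": [0,0,0]},{"xyz": [0,0.016,0],"twist": [0,0,0]},{"xyz": [0,0.022,0],"twist": [0,0,0]},{"xyz": [0,0.022,0],"twist": [0,0,0]}]'

```text
time: 7.63
tcp_pos: [0.3658, 0.3135, 0.0774]
orientation: [-89.9, -0.1, 4.9]
ft_force: [-1.8, -1.0, 3.7]
finger_gap: 0.0496
```

The wrist force has changed sign to +3.7 N, so the shaker is on the board. I'll release it and rise.

>>> drive_tool --increments '[{"xyz": [0,0,0],"twist": [0,0,0]},{"xyz": [0,0,0],"twist": [0,0,0]},{"xyz": [0,0,0],"twist": [0,0,0]},{"xyz": [0,-0.1,0],"twist": [0,0,0]},{"xyz": [0,-0.3,0],"twist": [0,0,0]},{"xyz": [0,-0.55,0],"twist": [0,0,0]},{"xyz": [0,-0.8,0],"twist": [0,0,0]},{"xyz": [0,-0.95,0],"twist": [0,0,0]},{"xyz": [0,-0.95,0],"twist": [0,0,0]}]' --gripper 0.2

```text
time: 8.38
tcp_pos: [0.3678, 0.3153, 0.1954]
orientation: [-89.7, -0.4, 4.9]
ft_force: [0.4, 0.9, -1.1]
finger_gap: 0.0734
```

```bash
python3 p.py .470 .024 .18 8.5;python3 -c "
from h import *
im=cam('scene','s4.png');cv2.imwrite('pics/s4a.png',cv2.resize(im[50:240,200:480,::-1],None,fx=2.8,fy=2.8))"
```

```text
t 8.38 tcp [0.3678 0.3153 0.1954] rpy [-89.66  -0.44   4.88] F [ 0.4  0.9 -1.1] gap 0.0734 q7 42.2
xyz [ 0.641  0.119 -2.492] twist [-0.004 -0.04   0.005] dist mm 309
```

View pics/s4a.png

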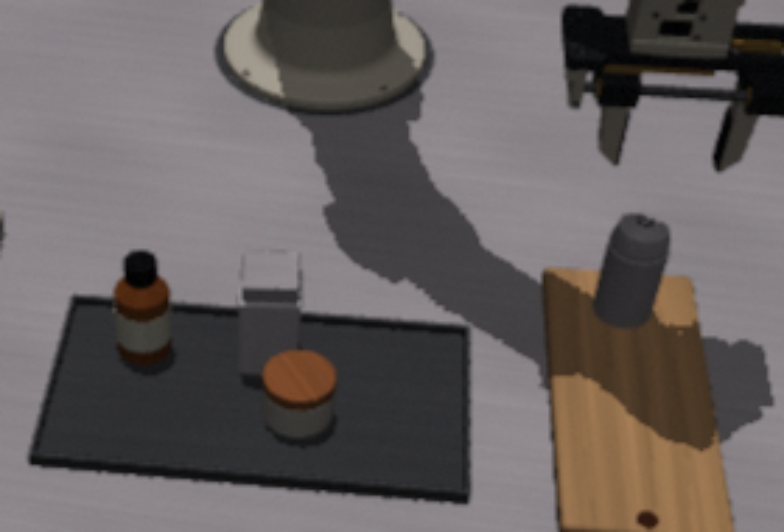

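The shaker stands on the board near its front end (635,270). The tin is next.

>>> drive_tool --increments '[{"xyz": [0.04,0,-0.18],"twist": [0,0,0]},{"xyz": [0.1,0.01,-0.4],"twist": [0,-0.01,0]},{"xyz": [0.17,0.03,-0.65],"twist": [0,-0.02,0]},{"xyz": [0.24,0.04,-0.92],"twist": [0,-0.03,0]},{"xyz": [0.25,0.04,-1],"twist": [0,-0.04,0]}]'

```text
time: 8.85
tcp_pos: [0.4077, 0.1917, 0.1864]
orientation: [-90.0, -0.2, 8.2]
ft_force: [-0.1, -0.1, -0.1]
finger_gap: 0.0736
```

>>> drive_tool --increments '[{"xyz": [0.05,0.01,-0.22],"twist": [0,0,0]},{"xyz": [0.12,0.02,-0.48],"twist": [0,0,0]},{"xyz": [0.18,0.03,-0.72],"twist": [0,0,0]},{"xyz": [0.25,0.04,-0.95],"twist": [0,0,0]},{"xyz": [0.25,0.04,-0.95],"twist": [0,0,0]}]'

```text
time: 9.27
tcp_pos: [0.4548, 0.0769, 0.18]
orientation: [-90.1, -0.0, 7.8]
ft_force: [0.1, 0.5, 1.0]
finger_gap: 0.0734
```

```bash
python3 p.py .470 .024 .18 8.5
```

```text
t 9.27 tcp [0.4548 0.0769 0.18  ] rpy [-9.011e+01 -4.000e-02  7.770e+00] F [0.1 0.5 1. ] gap 0.0734 q7 78.5
xyz [ 0.066  0.001 -0.454] twist [ 0.001 -0.008  0.   ] dist mm 55
```

>>> drive_tool --increments '[{"xyz": [0.02,0,-0.12],"twist": [0,0,0]},{"xyz": [0.04,0,-0.28],"twist": [0,-0.005,0]},{"xyz": [0.06,0,-0.41],"twist": [0,-0.008,0]},{"xyz": [0.066,0,-0.47],"twist": [0,-0.008,0]},{"xyz": [0.066,0,-0.47],"twist": [0,-0.008,0]},{"xyz": [0.066,0,-0.47],"twist": [0,-0.008,0]},{"xyz": [0.066,0,-0.47],"twist": [0,-0.008,0]}]'

```text
time: 9.85
tcp_pos: [0.4697, 0.0235, 0.1797]
orientation: [-90.1, 0.0, 8.6]
ft_force: [0.1, -0.3, 0.3]
finger_gap: 0.073
```

```bash
python3 p.py .470 .024 .065 8.5;python3 -c "
from h import *
im=cam('scene','s5.png');cv2.imwrite('pics/s5a.png',cv2.resize(im[50:240,200:480,::-1],None,fx=2.8,fy=2.8))"
```

```text
t 9.85 tcp [0.4697 0.0235 0.1797] rpy [-90.07   0.     8.57] F [ 0.1 -0.3  0.3] gap 0.073 q7 86.5
xyz [0.003 0.956 0.005] twist [ 0.001  0.001 -0.   ] dist mm 115
```

View pics/s5a.png

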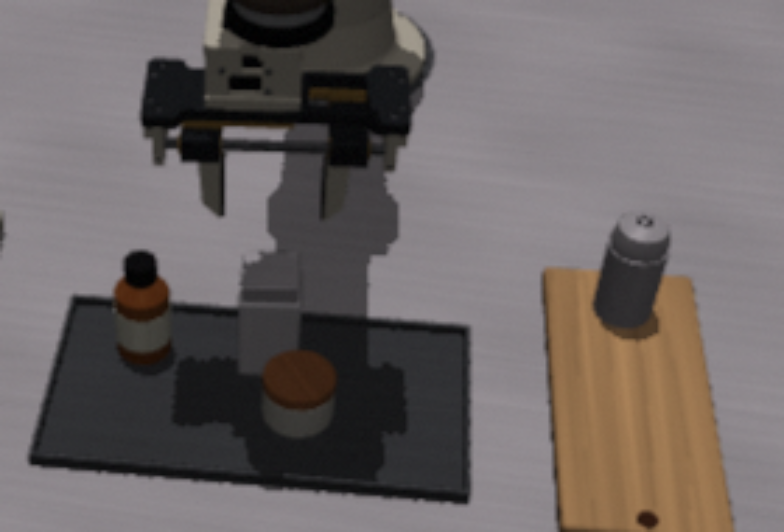

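>>> drive_tool --increments '[{"xyz": [0,0.15,0],"twist": [0,0,0]},{"xyz": [0,0.3,0],"twist": [0,0,0]},{"xyz": [0,0.45,0],"twist": [0,0,0]},{"xyz": [0,0.6,0],"twist": [0,0,0]},{"xyz": [0,0.75,0],"twist": [0,0,0]},{"xyz": [0,0.88,0],"twist": [0,0,0]},{"xyz": [0,0.955,0],"twist": [0,0,0]},{"xyz": [0,0.955,0],"twist": [0,0,0]},{"xyz": [0,0.955,0],"twist": [0,0,0]}]'

```text
time: 10.65
tcp_pos: [0.4696, 0.0241, 0.0652]
orientation: [-90.1, 0.0, 8.7]
ft_force: [0.2, 0.7, 0.4]
finger_gap: 0.0732
```

```bash
python3 p.py .470 .024 .065 8.5;python3 -c "
from h import *
im=cam('scene','s6.png');cv2.imwrite('pics/s6a.png',cv2.resize(im[80:240,200:400,::-1],None,fx=3.5,fy=3.5))"
```

```text
t 10.65 tcp [0.4696 0.0241 0.0652] rpy [-9.005e+01  3.000e-02  8.660e+00] F [0.2 0.7 0.4] gap 0.0732 q7 81.2
xyz [ 0.003  0.001 -0.001] twist [ 0.001  0.002 -0.   ] dist mm 0
```

View pics/s6a.png

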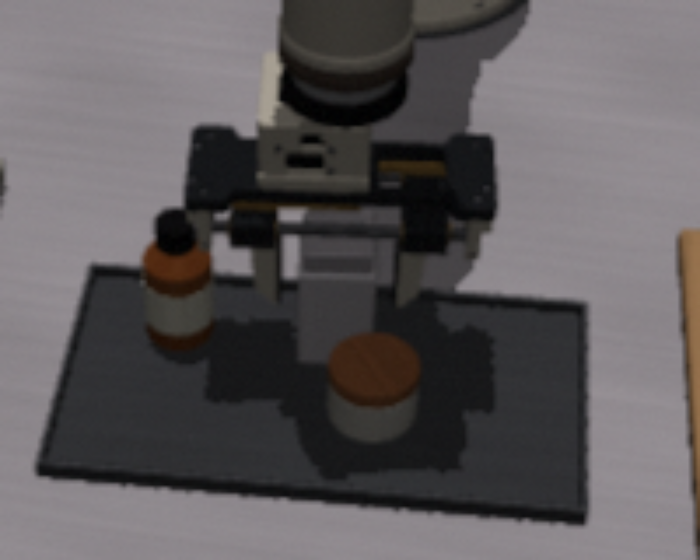

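The tin is centred between the fingers, and no contact force shows. I'll close.

>>> drive_tool --increments '[{"xyz": [0,0,0],"twist": [0,0,0]},{"xyz": [0,0,0],"twist": [0,0,0]},{"xyz": [0,0,0],"twist": [0,0,0]},{"xyz": [0,0,0],"twist": [0,0,0]},{"xyz": [0,0,0],"twist": [0,0,0]},{"xyz": [0,0,0],"twist": [0,0,0]}]' --gripper 1 --force 25

```text
time: 11.2
tcp_pos: [0.4707, 0.0239, 0.0663]
orientation: [-90.1, -0.1, 8.6]
ft_force: [-1.4, -0.2, 6.9]
finger_gap: 0.05
```

```bash
python3 p.py .470 .024 .185 8.5
```

```text
t 11.2 tcp [0.4707 0.0239 0.0663] rpy [-90.08  -0.1    8.64] F [-1.4 -0.2  6.9] gap 0.05 q7 81.2
xyz [-0.004 -0.989 -0.   ] twist [0.001 0.002 0.001] dist mm 119
```

>>> drive_tool --increments '[{"xyz": [0,-0.08,0],"twist": [0,0,0]},{"xyz": [0,-0.2,0],"twist": [0,0,0]},{"xyz": [0,-0.38,0],"twist": [0,0,0]},{"xyz": [0,-0.58,0],"twist": [0,0,0]},{"xyz": [0,-0.78,0],"twist": [0,0,0]},{"xyz": [0,-0.93,0],"twist": [0,0,0]},{"xyz": [0,-0.98,0],"twist": [0,0,0]},{"xyz": [0,-0.98,0],"twist": [0,0,0]}]'

```text
time: 11.87
tcp_pos: [0.4713, 0.024, 0.1854]
orientation: [-90.1, -0.3, 8.6]
ft_force: [0.2, 0.4, -3.1]
finger_gap: 0.0501
```

```bash
python3 p.py .464 .322 .185 5; python3 -c "
from h import *
im=cam('scene','s7.png');cv2.imwrite('pics/s7a.png',cv2.resize(im[50:240,200:480,::-1],None,fx=2.8,fy=2.8))"
```

```text
t 11.87 tcp [0.4713 0.024  0.1854] rpy [-90.12  -0.27   8.62] F [ 0.2  0.4 -3.1] gap 0.0501 q7 86.6
xyz [ 0.312 -0.     2.465] twist [0.001 0.04  0.003] dist mm 298
```

View pics/s7a.png

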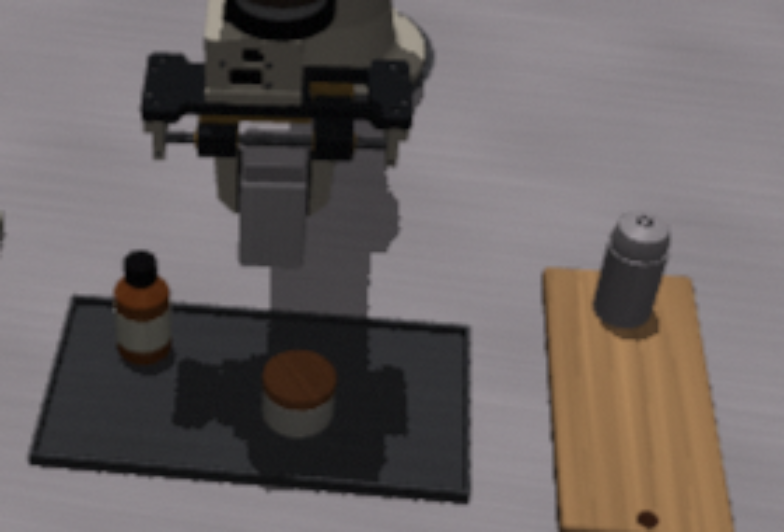

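The tin is lifted and the pot hasn't moved. Next is the board's middle slot.

>>> drive_tool --increments '[{"xyz": [0.01,0,0.1],"twist": [0,0,0]},{"xyz": [0.04,0,0.28],"twist": [0,0,0]},{"xyz": [0.07,0,0.5],"twist": [0,0,0]},{"xyz": [0.1,0,0.75],"twist": [0,0,0]},{"xyz": [0.125,0,1],"twist": [0,0,0]}]'

```text
time: 12.33
tcp_pos: [0.466, 0.1451, 0.182]
orientation: [-90.1, 0.0, 8.5]
ft_force: [0.8, 0.4, -2.3]
finger_gap: 0.0496
```

>>> drive_tool --increments '[{"xyz": [0.03,0,0.22],"twist": [0,0,0]},{"xyz": [0.06,0,0.46],"twist": [0,0,0]},{"xyz": [0.09,0,0.7],"twist": [0,0,0]},{"xyz": [0.11,0,0.88],"twist": [0,0,0]},{"xyz": [0.12,0,0.95],"twist": [0,0,0]}]'

```text
time: 12.75
tcp_pos: [0.4611, 0.2638, 0.18]
orientation: [-90.0, 0.2, 8.8]
ft_force: [-0.2, 0.4, -2.4]
finger_gap: 0.0498
```

```bash
python3 p.py .464 .322 .185 8.5
```

```text
t 12.75 tcp [0.4611 0.2638 0.18  ] rpy [-90.01   0.21   8.81] F [-0.2  0.4 -2.4] gap 0.0498 q7 56.4
xyz [ 0.098 -0.042  0.475] twist [ 0.     0.003 -0.002] dist mm 58
```

>>> drive_tool --increments '[{"xyz": [0.03,-0.02,0.15],"twist": [0,0,0]},{"xyz": [0.06,-0.04,0.32],"twist": [0,0,0]},{"xyz": [0.09,-0.04,0.44],"twist": [0,0,0]},{"xyz": [0.098,-0.042,0.475],"twist": [0,0,-0.002]},{"xyz": [0.098,-0.042,0.475],"twist": [0,0,-0.002]},{"xyz": [0.098,-0.042,0.475],"twist": [0,0,-0.002]},{"xyz": [0.098,-0.042,0.475],"twist": [0,0,-0.002]}]'

```text
time: 13.33
tcp_pos: [0.4642, 0.32, 0.1844]
orientation: [-90.1, 0.1, 8.7]
ft_force: [1.2, -0.0, -3.0]
finger_gap: 0.0497
```

```bash
python3 p.py .464 .322 .0785 8.7
```

```text
t 13.33 tcp [0.4642 0.32   0.1844] rpy [-9.011e+01  9.000e-02  8.720e+00] F [ 1.2 -0.  -3. ] gap 0.0497 q7 50.8
xyz [0.002 0.882 0.018] twist [ 0.001  0.    -0.001] dist mm 106
```

>>> drive_tool --increments '[{"xyz": [0,0.1,0],"twist": [0,0,0]},{"xyz": [0,0.25,0.01],"twist": [0,0,0]},{"xyz": [0,0.42,0.01],"twist": [0,0,0]},{"xyz": [0,0.58,0.01],"twist": [0,0,0]},{"xyz": [0,0.72,0.01],"twist": [0,0,0]},{"xyz": [0,0.81,0.01],"twist": [0,0,0]},{"xyz": [0,0.85,0.01],"twist": [0,0,0]},{"xyz": [0,0.87,0.01],"twist": [0,0,0]},{"xyz": [0,0.88,0.01],"twist": [0,0,0]},{"xyz": [0,0.88,0.01],"twist": [0,0,0]}]'

```text
time: 14.17
tcp_pos: [0.4644, 0.3212, 0.0793]
orientation: [-90.1, 0.0, 8.7]
ft_force: [0.5, 0.2, -1.6]
finger_gap: 0.0496
```

>>> drive_tool --increments '[{"xyz": [0,0.008,0],"twist": [0,0,0]},{"xyz": [0,0.014,0],"twist": [0,0,0]},{"xyz": [0,0.018,0],"twist": [0,0,0]},{"xyz": [0,0.018,0],"twist": [0,0,0]}]'

```text
time: 14.5
tcp_pos: [0.4646, 0.3213, 0.0775]
orientation: [-90.1, -0.0, 8.7]
ft_force: [0.4, -0.8, -2.7]
finger_gap: 0.0496
```

>>> drive_tool --increments '[{"xyz": [0,0.005,0],"twist": [0,0,0]},{"xyz": [0,0.01,0],"twist": [0,0,0]},{"xyz": [0,0.014,0],"twist": [0,0,0]},{"xyz": [0,0.014,0],"twist": [0,0,0]}]'

```text
time: 14.83
tcp_pos: [0.4645, 0.3213, 0.0773]
orientation: [-90.1, -0.0, 8.7]
ft_force: [-4.3, -3.4, 12.1]
finger_gap: 0.0501
```

Contact with the board, at 12 N. I'll release.

>>> drive_tool --increments '[{"xyz": [0,0,0],"twist": [0,0,0]},{"xyz": [0,0,0],"twist": [0,0,0]},{"xyz": [0,0,0],"twist": [0,0,0]},{"xyz": [0,-0.1,0],"twist": [0,0,0]},{"xyz": [0,-0.3,0],"twist": [0,0,0]},{"xyz": [0,-0.55,0],"twist": [0,0,0]},{"xyz": [0,-0.8,0],"twist": [0,0,0]},{"xyz": [0,-0.95,0],"twist": [0,0,0]},{"xyz": [0,-0.95,0],"twist": [0,0,0]}]' --gripper 0.2

```text
time: 15.58
tcp_pos: [0.4669, 0.3236, 0.1967]
orientation: [-89.9, -0.5, 8.7]
ft_force: [0.8, 0.7, 0.3]
finger_gap: 0.0731
```

```bash
python3 p.py .480 -.0805 .18 5;python3 -c "
from h import *
im=cam('scene','s8.png');cv2.imwrite('pics/s8a.png',cv2.resize(im[50:240,200:480,::-1],None,fx=2.8,fy=2.8))"
```

```text
t 15.58 tcp [0.4669 0.3236 0.1967] rpy [-89.91  -0.48   8.72] F [0.8 0.7 0.3] gap 0.0731 q7 50.8
xyz [-0.403  0.131 -3.346] twist [-0.001  0.041  0.005] dist mm 405
```

View pics/s8a.png

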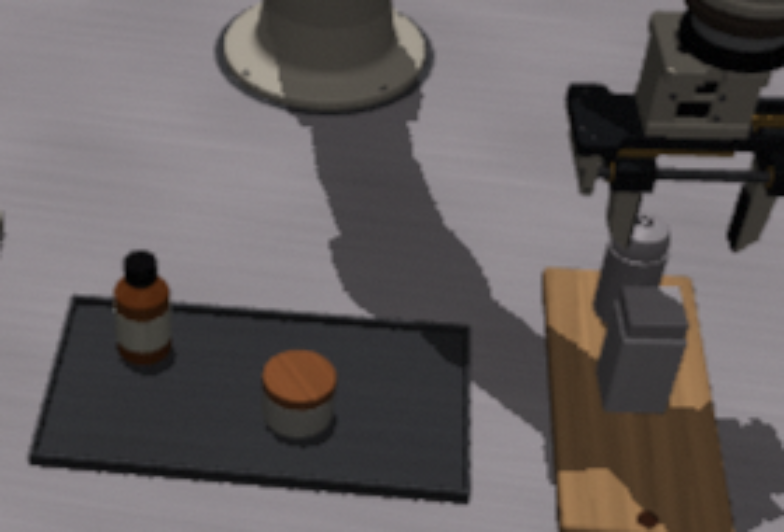

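The tin stands mid-board, behind the shaker. On to the bottle.

>>> drive_tool --increments '[{"xyz": [-0.03,0,-0.2],"twist": [0,0,0]},{"xyz": [-0.06,0.01,-0.45],"twist": [0,0.01,0]},{"xyz": [-0.09,0.03,-0.7],"twist": [0,0.02,0]},{"xyz": [-0.12,0.04,-0.95],"twist": [0,0.03,0]},{"xyz": [-0.12,0.04,-1],"twist": [0,0.04,0]}]'

```text
time: 16.05
tcp_pos: [0.4691, 0.1953, 0.1878]
orientation: [-90.2, -0.1, 4.7]
ft_force: [0.3, -1.5, -1.2]
finger_gap: 0.0735
```

>>> drive_tool --increments '[{"xyz": [-0.02,0.01,-0.25],"twist": [0,0,0]},{"xyz": [-0.04,0.02,-0.5],"twist": [0,0,0]},{"xyz": [-0.06,0.03,-0.75],"twist": [0,0,0]},{"xyz": [-0.08,0.04,-1],"twist": [0,0,0]},{"xyz": [-0.08,0.04,-1],"twist": [0,0,0]}]'

```text
time: 16.47
tcp_pos: [0.4684, 0.068, 0.182]
orientation: [-90.4, 0.1, 4.3]
ft_force: [1.2, -0.3, 0.1]
finger_gap: 0.0736
```

```bash
python3 p.py .480 -.0805 .18 5
```

```text
t 16.47 tcp [0.4684 0.068  0.182 ] rpy [-90.43   0.11   4.28] F [ 1.2 -0.3  0.1] gap 0.0736 q7 75.9
xyz [ 0.004  0.026 -1.241] twist [ 0.005 -0.008 -0.001] dist mm 149
```

>>> drive_tool --increments '[{"xyz": [0,0,-0.25],"twist": [0,0,0]},{"xyz": [0,0.01,-0.5],"twist": [0,0,0]},{"xyz": [0,0.02,-0.75],"twist": [0.005,-0.008,0]},{"xyz": [0,0.02,-0.92],"twist": [0.005,-0.008,0]},{"xyz": [0,0.02,-1],"twist": [0.005,-0.008,0]},{"xyz": [0,0.02,-1],"twist": [0.005,-0.008,0]}]'

```text
time: 16.97
tcp_pos: [0.4769, -0.0537, 0.1799]
orientation: [-90.0, 0.2, 4.8]
ft_force: [1.4, -0.0, -1.0]
finger_gap: 0.0735
```

```bash
python3 p.py .480 -.0805 .18 5
```

```text
t 16.97 tcp [ 0.4769 -0.0537  0.1799] rpy [-89.99   0.19   4.76] F [ 1.4 -0.  -1. ] gap 0.0735 q7 92.7
xyz [ 0.007 -0.001 -0.224] twist [-0.    -0.003 -0.002] dist mm 27
```

>>> drive_tool --increments '[{"xyz": [0,0,-0.1],"twist": [0,0,0]},{"xyz": [0.007,0,-0.19],"twist": [0,-0.003,-0.002]},{"xyz": [0.007,0,-0.23],"twist": [0,-0.003,-0.002]},{"xyz": [0.007,0,-0.23],"twist": [0,-0.003,-0.002]},{"xyz": [0.007,0,-0.23],"twist": [0,-0.003,-0.002]},{"xyz": [0.007,0,-0.23],"twist": [0,-0.003,-0.002]}]'

```text
time: 17.47
tcp_pos: [0.4801, -0.0796, 0.1798]
orientation: [-90.0, 0.0, 5.1]
ft_force: [0.7, -0.4, -0.7]
finger_gap: 0.0736
```

```bash
python3 p.py .480 -.0805 .063 5;python3 -c "
from h import *
im=cam('scene','s9.png');cv2.imwrite('pics/s9a.png',cv2.resize(im[50:240,200:480,::-1],None,fx=2.8,fy=2.8))"
```

```text
t 17.47 tcp [ 0.4801 -0.0796  0.1798] rpy [-8.995e+01  2.000e-02  5.130e+00] F [ 0.7 -0.4 -0.7] gap 0.0736 q7 96.4
xyz [-0.001  0.973 -0.009] twist [-0.001  0.001 -0.   ] dist mm 117
```

View pics/s9a.png

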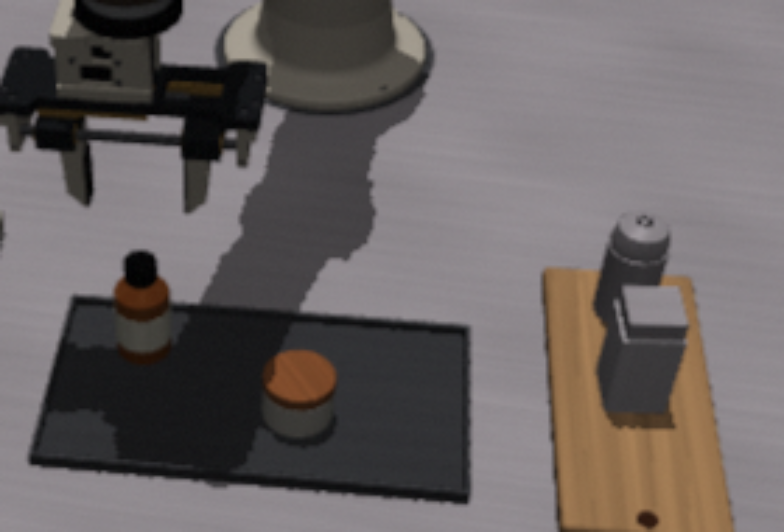

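>>> drive_tool --increments '[{"xyz": [0,0.15,0],"twist": [0,0,0]},{"xyz": [0,0.3,-0.01],"twist": [0,0,0]},{"xyz": [0,0.45,-0.01],"twist": [0,0,0]},{"xyz": [0,0.6,-0.01],"twist": [0,0,0]},{"xyz": [0,0.75,-0.01],"twist": [0,0,0]},{"xyz": [0,0.88,-0.01],"twist": [0,0,0]},{"xyz": [0,0.96,-0.01],"twist": [0,0,0]},{"xyz": [0,0.975,-0.01],"twist": [0,0,0]},{"xyz": [0,0.975,-0.01],"twist": [0,0,0]}]'

```text
time: 18.27
tcp_pos: [0.4798, -0.0803, 0.0625]
orientation: [-89.9, 0.1, 5.2]
ft_force: [0.2, 0.4, -0.2]
finger_gap: 0.0734
```

```bash
python3 p.py .480 -.0805 .063 5;python3 -c "
from h import *
im=cam('scene','s10.png');cv2.imwrite('pics/s10a.png',cv2.resize(im[80:240,180:380,::-1],None,fx=3.5,fy=3.5))"
```

```text
t 18.27 tcp [ 0.4798 -0.0803  0.0625] rpy [-8.993e+01  8.000e-02  5.160e+00] F [ 0.2  0.4 -0.2] gap 0.0734 q7 92.4
xyz [ 0.001 -0.005 -0.002] twist [-0.001  0.002 -0.001] dist mm 1
```

View pics/s10a.png

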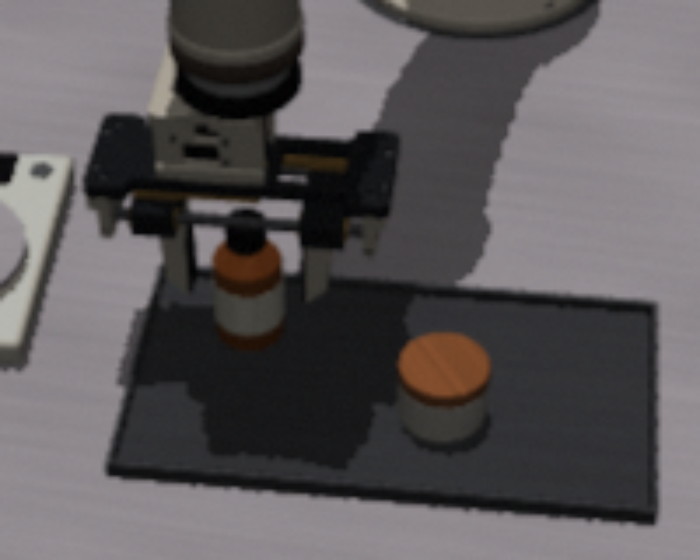

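The bottle sits between the fingers, so I'll close and lift.

>>> drive_tool --increments '[{"xyz": [0,0,0],"twist": [0,0,0]},{"xyz": [0,0,0],"twist": [0,0,0]},{"xyz": [0,0,0],"twist": [0,0,0]},{"xyz": [0,0,0],"twist": [0,0,0]},{"xyz": [0,0,0],"twist": [0,0,0]},{"xyz": [0,0,0],"twist": [0,0,0]}]' --gripper 1 --force 25

```text
time: 18.82
tcp_pos: [0.4807, -0.0806, 0.0635]
orientation: [-90.0, -0.0, 5.2]
ft_force: [0.1, -0.4, 3.2]
finger_gap: 0.0455
```

```bash
python3 p.py .480 -.0805 .185 5
```

```text
t 18.82 tcp [ 0.4807 -0.0806  0.0635] rpy [-8.997e+01 -3.000e-02  5.150e+00] F [ 0.1 -0.4  3.2] gap 0.0455 q7 92.4
xyz [-0.005 -1.012  0.002] twist [-0.     0.002  0.   ] dist mm 121
```

>>> drive_tool --increments '[{"xyz": [0,-0.08,0],"twist": [0,0,0]},{"xyz": [0,-0.2,0],"twist": [0,0,0]},{"xyz": [0,-0.38,0],"twist": [0,0,0]},{"xyz": [0,-0.58,0],"twist": [0,0,0]},{"xyz": [0,-0.78,0],"twist": [0,0,0]},{"xyz": [0,-0.93,0],"twist": [0,0,0]},{"xyz": [0,-1,0],"twist": [0,0,0]},{"xyz": [0,-1,0],"twist": [0,0,0]}]'

```text
time: 19.48
tcp_pos: [0.4819, -0.0809, 0.1857]
orientation: [-90.0, -0.3, 5.1]
ft_force: [-0.3, 0.3, -1.7]
finger_gap: 0.0453
```

```bash
python3 p.py .564 .331 .185 5; python3 -c "
from h import *
im=cam('scene','s11.png');cv2.imwrite('pics/s11a.png',cv2.resize(im[50:240,200:480,::-1],None,fx=2.8,fy=2.8))"
```

```text
t 19.48 tcp [ 0.4819 -0.0809  0.1857] rpy [-90.04  -0.25   5.15] F [-0.3  0.3 -1.7] gap 0.0453 q7 96.6
xyz [0.989 0.008 3.357] twist [0.    0.002 0.003] dist mm 420
```

View pics/s11a.png

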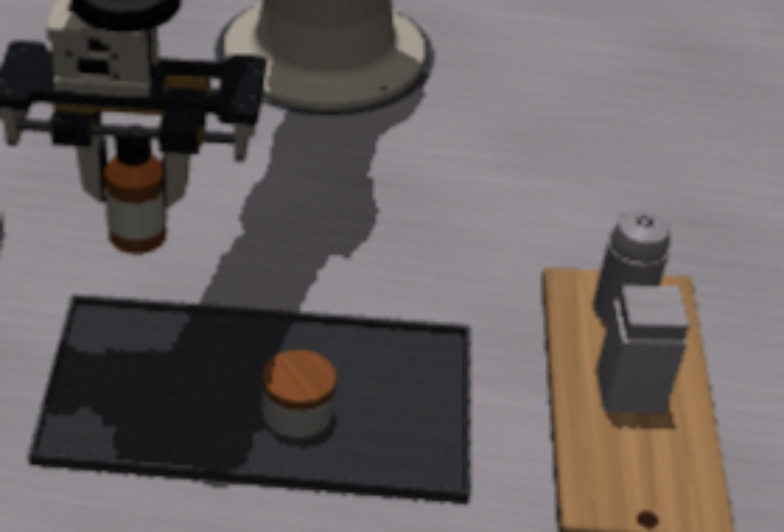

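The bottle is lifted and upright. It goes to the board's far slot.

>>> drive_tool --increments '[{"xyz": [0.03,-0.02,0.1],"twist": [0,0,0]},{"xyz": [0.09,-0.04,0.3],"twist": [0,0,0]},{"xyz": [0.16,-0.04,0.53],"twist": [0,0,0]},{"xyz": [0.23,-0.04,0.77],"twist": [0,0,0]},{"xyz": [0.3,-0.04,1],"twist": [0,0,0]}]'

```text
time: 19.95
tcp_pos: [0.5049, 0.043, 0.1873]
orientation: [-90.0, 0.1, 5.1]
ft_force: [0.6, 0.0, -1.3]
finger_gap: 0.0452
```

>>> drive_tool --increments '[{"xyz": [0.07,-0.02,0.23],"twist": [0,0,0]},{"xyz": [0.14,-0.02,0.47],"twist": [0,0,0]},{"xyz": [0.22,-0.03,0.73],"twist": [0,0,0]},{"xyz": [0.3,-0.03,1],"twist": [0,0,0]},{"xyz": [0.3,-0.03,1],"twist": [0,0,0]}]'

```text
time: 20.37
tcp_pos: [0.5291, 0.1745, 0.1897]
orientation: [-89.7, 0.1, 5.6]
ft_force: [-0.1, 0.8, -1.5]
finger_gap: 0.0454
```

```bash
python3 p.py .564 .331 .185 5
```

```text
t 20.37 tcp [0.5291 0.1745 0.1897] rpy [-89.67   0.09   5.61] F [-0.1  0.8 -1.5] gap 0.0454 q7 66.4
xyz [0.417 0.045 1.269] twist [-0.004  0.007 -0.001] dist mm 160
```

>>> drive_tool --increments '[{"xyz": [0.08,0,0.23],"twist": [0,0,0]},{"xyz": [0.15,0,0.47],"twist": [0,0,0]},{"xyz": [0.23,0,0.7],"twist": [0,0,0]},{"xyz": [0.31,0,0.93],"twist": [-0.004,0.007,0]},{"xyz": [0.33,0,1],"twist": [-0.004,0.007,0]},{"xyz": [0.33,0,1],"twist": [-0.004,0.007,0]}]'

```text
time: 20.87
tcp_pos: [0.555, 0.3015, 0.1882]
orientation: [-89.9, 0.3, 5.3]
ft_force: [-0.1, -0.5, -0.9]
finger_gap: 0.0456
```

```bash
python3 p.py .564 .331 .185 5
```

```text
t 20.87 tcp [0.555  0.3015 0.1882] rpy [-89.93   0.27   5.28] F [-0.1 -0.5 -0.9] gap 0.0456 q7 54.7
xyz [0.098 0.026 0.238] twist [-0.001  0.003 -0.003] dist mm 31
```

>>> drive_tool --increments '[{"xyz": [0.04,0,0.11],"twist": [0,0,0]},{"xyz": [0.08,0.02,0.2],"twist": [0,0.003,-0.003]},{"xyz": [0.098,0.026,0.245],"twist": [0,0.003,-0.003]},{"xyz": [0.098,0.026,0.245],"twist": [0,0.003,-0.003]},{"xyz": [0.098,0.026,0.245],"twist": [0,0.003,-0.003]},{"xyz": [0.098,0.026,0.245],"twist": [0,0.003,-0.003]}]'

```text
time: 21.37
tcp_pos: [0.5641, 0.3306, 0.1848]
orientation: [-90.0, 0.0, 5.0]
ft_force: [0.0, -0.2, -1.8]
finger_gap: 0.0456
```

```bash
python3 p.py .564 .331 .076 5; python3 -c "
from h import *
cam('top','t12.png')"
```

```text
t 21.37 tcp [0.5641 0.3306 0.1848] rpy [-9.00e+01  2.00e-02  4.95e+00] F [ 0.  -0.2 -1.8] gap 0.0456 q7 52.2
xyz [0.    0.907 0.004] twist [-0.    -0.001 -0.   ] dist mm 109
```

View pics/t12.png

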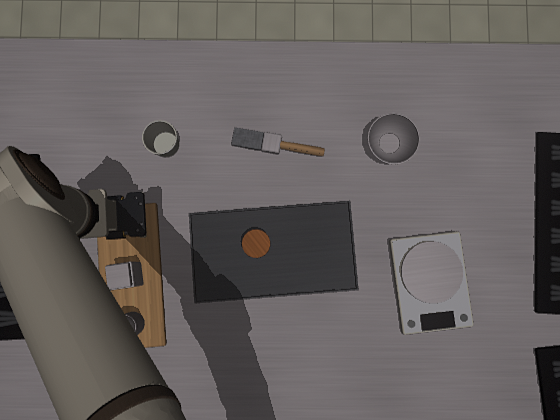

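The forearm crosses above the board, but it is well above the containers. I'll lower the bottle.

>>> drive_tool --increments '[{"xyz": [0,0.1,0],"twist": [0,0,0]},{"xyz": [0,0.25,0],"twist": [0,0,0]},{"xyz": [0,0.42,0],"twist": [0,0,0]},{"xyz": [0,0.58,0],"twist": [0,0,0]},{"xyz": [0,0.72,0],"twist": [0,0,0]},{"xyz": [0,0.83,0],"twist": [0,0,0]},{"xyz": [0,0.88,0],"twist": [0,0,0]},{"xyz": [0,0.9,0],"twist": [0,0,0]},{"xyz": [0,0.905,0],"twist": [0,0,0]},{"xyz": [0,0.905,0],"twist": [0,0,0]}]'

```text
time: 22.25
tcp_pos: [0.5648, 0.3309, 0.0771]
orientation: [-90.0, -0.1, 4.9]
ft_force: [1.1, 0.7, -0.3]
finger_gap: 0.0456
```

>>> drive_tool --increments '[{"xyz": [0,0.006,0],"twist": [0,0,0]},{"xyz": [0,0.012,0],"twist": [0,0,0]},{"xyz": [0,0.018,0],"twist": [0,0,0]},{"xyz": [0,0.022,0],"twist": [0,0,0]}]'

```text
time: 22.58
tcp_pos: [0.565, 0.331, 0.075]
orientation: [-89.9, -0.1, 4.9]
ft_force: [0.1, 0.2, -2.0]
finger_gap: 0.0452
```

>>> drive_tool --increments '[{"xyz": [0,0.005,0],"twist": [0,0,0]},{"xyz": [0,0.01,0],"twist": [0,0,0]},{"xyz": [0,0.01,0],"twist": [0,0,0]}]'

```text
time: 22.83
tcp_pos: [0.5651, 0.331, 0.0746]
orientation: [-89.9, -0.1, 4.9]
ft_force: [-2.8, -1.3, 3.7]
finger_gap: 0.0454
```

Contact made. I'll release, rise and check the board.

>>> drive_tool --increments '[{"xyz": [0,0,0],"twist": [0,0,0]},{"xyz": [0,0,0],"twist": [0,0,0]},{"xyz": [0,0,0],"twist": [0,0,0]},{"xyz": [0,-0.1,0],"twist": [0,0,0]},{"xyz": [0,-0.3,0],"twist": [0,0,0]},{"xyz": [0,-0.55,0],"twist": [0,0,0]},{"xyz": [0,-0.8,0],"twist": [0,0,0]},{"xyz": [0,-1,0],"twist": [0,0,0]},{"xyz": [0,-1,0],"twist": [0,0,0]}]' --gripper 0.2

```text
time: 23.58
tcp_pos: [0.5678, 0.3333, 0.202]
orientation: [-89.7, -0.7, 4.9]
ft_force: [0.9, 1.1, 1.1]
finger_gap: 0.0737
```

```bash
python3 p.py .5328 .0598 .15 -15;python3 -c "
from h import *
im=cam('scene','s13.png');cv2.imwrite('pics/s13a.png',cv2.resize(im[50:260,200:480,::-1],None,fx=2.8,fy=2.8))
for n in ['pot_mid','tin_mid','shaker_mid','bottle_mid']: print(n,find(n,'scene')[:2])"
```

```text
t 23.58 tcp [0.5678 0.3333 0.202 ] rpy [-89.68  -0.67   4.94] F [0.9 1.1 1.1] gap 0.0737 q7 52.4
xyz [-0.492  0.415 -2.248] twist [-0.005  0.222  0.007] dist mm 281
pot_mid [(0.85, array([0.5462, 0.0586, 0.0508]))]
tin_mid [(0.74, array([0.488 , 0.3182, 0.0743]))]
shaker_mid [(0.47, array([0.3801, 0.2958, 0.051 ])), (0.36, array([ 0.4809, -0.3007,  0.0212]))]
bottle_mid [(0.58, array([0.5786, 0.3257, 0.0719])), (0.41, array([0.7528, 0.0399, 0.0176]))]
```

View pics/s13a.png

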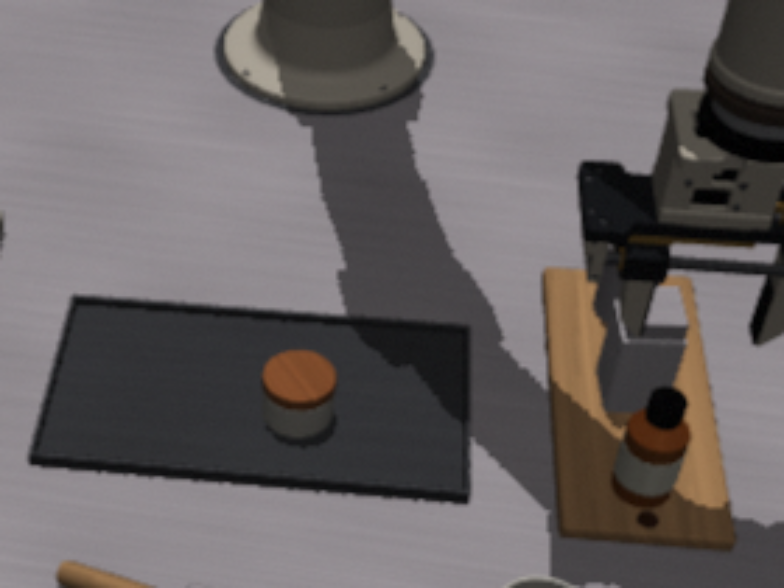

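All three stand on the board and the pot hasn't moved. Now the pot.

>>> drive_tool --increments '[{"xyz": [-0.03,0,-0.2],"twist": [0,0.03,0]},{"xyz": [-0.08,0.02,-0.45],"twist": [0,0.09,0]},{"xyz": [-0.13,0.05,-0.7],"twist": [0,0.15,0]},{"xyz": [-0.18,0.08,-0.9],"twist": [0,0.2,0]},{"xyz": [-0.22,0.1,-1],"twist": [0,0.222,0]},{"xyz": [-0.22,0.1,-1],"twist": [0,0.222,0]}]' --gripper 0

```text
time: 24.33
tcp_pos: [0.547, 0.2042, 0.1798]
orientation: [-90.2, 0.1, -15.3]
ft_force: [-0.7, -0.5, 0.1]
finger_gap: 0.0918
```

```bash
python3 p.py .5328 .0598 .15 -15
```

```text
t 24.33 tcp [0.547  0.2042 0.1798] rpy [-90.25   0.12 -15.33] F [-0.7 -0.5  0.1] gap 0.0918 q7 44.1
xyz [ 0.204  0.253 -1.191] twist [ 0.003 -0.004 -0.001] dist mm 148
```

>>> drive_tool --increments '[{"xyz": [0.03,0.04,-0.2],"twist": [0,0,0]},{"xyz": [0.08,0.1,-0.48],"twist": [0,0,0]},{"xyz": [0.13,0.15,-0.74],"twist": [0,-0.004,0]},{"xyz": [0.17,0.2,-0.95],"twist": [0.003,-0.004,0]},{"xyz": [0.18,0.22,-1],"twist": [0.003,-0.004,0]},{"xyz": [0.18,0.22,-1],"twist": [0.003,-0.004,0]}]'

```text
time: 24.83
tcp_pos: [0.5357, 0.0814, 0.1529]
orientation: [-90.0, 0.2, -15.0]
ft_force: [0.8, 0.2, 0.3]
finger_gap: 0.0923
```

```bash
python3 p.py .5328 .0598 .13 -15
```

```text
t 24.83 tcp [0.5357 0.0814 0.1529] rpy [-90.02   0.21 -15.03] F [0.8 0.2 0.3] gap 0.0923 q7 56.7
xyz [ 0.024  0.191 -0.181] twist [ 0.    -0.    -0.002] dist mm 32
```

>>> drive_tool --increments '[{"xyz": [0.01,0.09,-0.09],"twist": [0,0,0]},{"xyz": [0.024,0.17,-0.16],"twist": [0,0,-0.002]},{"xyz": [0.024,0.191,-0.188],"twist": [0,0,-0.002]},{"xyz": [0.024,0.191,-0.188],"twist": [0,0,-0.002]},{"xyz": [0.024,0.191,-0.188],"twist": [0,0,-0.002]},{"xyz": [0.024,0.191,-0.188],"twist": [0,0,-0.002]}]'

```text
time: 25.33
tcp_pos: [0.533, 0.0602, 0.1304]
orientation: [-90.0, 0.0, -14.9]
ft_force: [0.2, 0.7, 0.5]
finger_gap: 0.0918
```

```bash
python3 p.py .5328 .0598 .031 -15; python3 -c "
from h import *
im=cam('scene','s14.png');cv2.imwrite('pics/s14a.png',cv2.resize(im[80:240,200:400,::-1],None,fx=3.5,fy=3.5))"
```

```text
t 25.33 tcp [0.533  0.0602 0.1304] rpy [-89.97   0.   -14.94] F [0.2 0.7 0.5] gap 0.0918 q7 58.5
xyz [-0.001  0.828 -0.004] twist [-0.     0.001 -0.   ] dist mm 99
```

View pics/s14a.png

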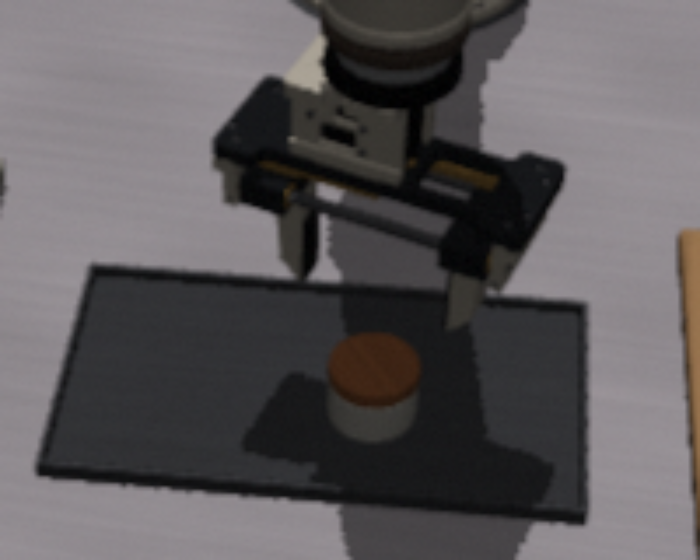

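>>> drive_tool --increments '[{"xyz": [0,0.12,0],"twist": [0,0,0]},{"xyz": [0,0.26,0],"twist": [0,0,0]},{"xyz": [0,0.4,0],"twist": [0,0,0]},{"xyz": [0,0.54,0],"twist": [0,0,0]},{"xyz": [0,0.67,0],"twist": [0,0,0]},{"xyz": [0,0.77,0],"twist": [0,0,0]},{"xyz": [0,0.82,0],"twist": [0,0,0]},{"xyz": [0,0.825,0],"twist": [0,0,0]},{"xyz": [0,0.825,0],"twist": [0,0,0]}]'

```text
time: 26.13
tcp_pos: [0.5332, 0.0604, 0.0316]
orientation: [-90.0, -0.0, -14.9]
ft_force: [0.3, 0.4, -0.1]
finger_gap: 0.0919
```

>>> drive_tool --increments '[{"xyz": [0,0,0],"twist": [0,0,0]},{"xyz": [0,0,0],"twist": [0,0,0]},{"xyz": [0,0,0],"twist": [0,0,0]},{"xyz": [0,0,0],"twist": [0,0,0]},{"xyz": [0,0,0],"twist": [0,0,0]},{"xyz": [0,0,0],"twist": [0,0,0]},{"xyz": [0,0,0],"twist": [0,0,0]}]' --gripper 1 --force 25

```text
time: 26.72
tcp_pos: [0.5334, 0.0602, 0.0319]
orientation: [-90.0, -0.0, -14.9]
ft_force: [-0.2, -1.0, 3.1]
finger_gap: 0.0582
```

```bash
python3 p.py .5328 .0598 .13 -15; python3 -c "
from h import *
im=cam('scene','s15.png');cv2.imwrite('pics/s15a.png',cv2.resize(im[80:240,200:400,::-1],None,fx=3.5,fy=3.5))"
```

```text
t 26.72 tcp [0.5334 0.0602 0.0319] rpy [-8.998e+01 -3.000e-02 -1.494e+01] F [-0.2 -1.   3.1] gap 0.0582 q7 55.6
xyz [-0.004 -0.817 -0.004] twist [-0.     0.001  0.   ] dist mm 98
```

View pics/s15a.png

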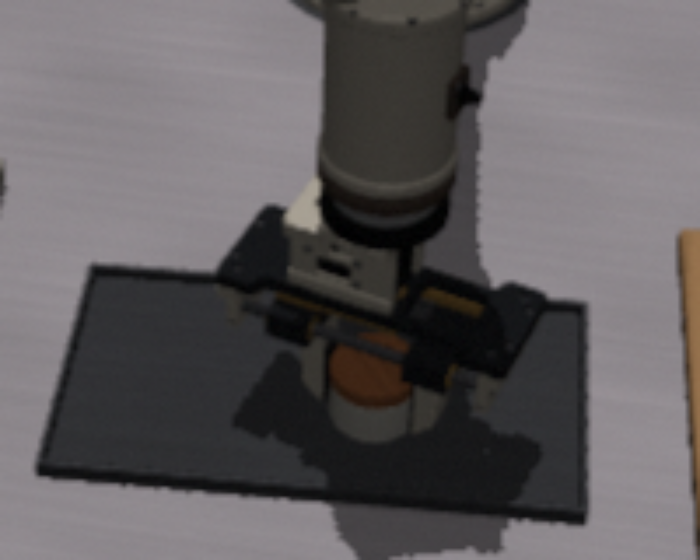

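The pot is gripped at a 58 mm opening. I'll lift it straight up and carry it to the pan.

>>> drive_tool --increments '[{"xyz": [0,-0.08,0],"twist": [0,0,0]},{"xyz": [0,-0.2,0],"twist": [0,0,0]},{"xyz": [0,-0.38,0],"twist": [0,0,0]},{"xyz": [0,-0.56,0],"twist": [0,0,0]},{"xyz": [0,-0.72,0],"twist": [0,0,0]},{"xyz": [0,-0.82,0],"twist": [0,0,0]},{"xyz": [0,-0.82,0],"twist": [0,0,0]}]'

```text
time: 27.35
tcp_pos: [0.5351, 0.0605, 0.1332]
orientation: [-89.9, -0.3, -14.9]
ft_force: [1.0, 0.1, -2.4]
finger_gap: 0.0584
```

```bash
python3 p.py .476 -.305 .13 -15
```

```text
t 27.35 tcp [0.5351 0.0605 0.1332] rpy [-89.88  -0.29 -14.94] F [ 1.   0.1 -2.4] gap 0.0584 q7 58.4
xyz [ 0.309  0.021 -3.07 ] twist [-0.001  0.001  0.003] dist mm 370
```

>>> drive_tool --increments '[{"xyz": [0.01,0,-0.12],"twist": [0,0,0]},{"xyz": [0.03,0,-0.3],"twist": [0,0,0]},{"xyz": [0.05,0,-0.53],"twist": [0,0,0]},{"xyz": [0.08,0,-0.77],"twist": [0,0,0]},{"xyz": [0.1,0,-1],"twist": [0,0,0]}]'

```text
time: 27.77
tcp_pos: [0.5147, -0.0596, 0.1318]
orientation: [-89.9, -0.2, -14.9]
ft_force: [0.9, 0.1, -1.4]
finger_gap: 0.0583
```

>>> drive_tool --increments '[{"xyz": [0.02,0,-0.23],"twist": [0,0,0]},{"xyz": [0.05,0,-0.47],"twist": [0,0,0]},{"xyz": [0.07,0,-0.73],"twist": [0,0,0]},{"xyz": [0.1,0,-1],"twist": [0,0,0]},{"xyz": [0.1,0,-1],"twist": [0,0,0]}]'

```text
time: 28.18
tcp_pos: [0.4925, -0.1869, 0.1304]
orientation: [-90.2, -0.1, -15.4]
ft_force: [0.4, -0.7, -2.1]
finger_gap: 0.0579
```

```bash
python3 p.py .476 -.305 .13 -15
```

```text
t 28.18 tcp [ 0.4925 -0.1869  0.1304] rpy [-9.015e+01 -9.000e-02 -1.544e+01] F [ 0.4 -0.7 -2.1] gap 0.0579 q7 86.9
xyz [ 0.129  0.006 -0.985] twist [ 0.002 -0.005  0.001] dist mm 119
```

>>> drive_tool --increments '[{"xyz": [0.03,0,-0.23],"twist": [0,0,0]},{"xyz": [0.06,0,-0.46],"twist": [0,0,0]},{"xyz": [0.09,0,-0.69],"twist": [0,0,0]},{"xyz": [0.115,0.006,-0.88],"twist": [0,-0.003,0]},{"xyz": [0.129,0.006,-0.97],"twist": [0.002,-0.005,0]},{"xyz": [0.129,0.006,-0.99],"twist": [0.002,-0.005,0]},{"xyz": [0.129,0.006,-0.99],"twist": [0.002,-0.005,0]},{"xyz": [0.129,0.006,-0.99],"twist": [0.002,-0.005,0]}]'

```text
time: 28.85
tcp_pos: [0.4757, -0.3038, 0.1291]
orientation: [-89.9, -0.0, -14.9]
ft_force: [0.5, 1.1, -2.9]
finger_gap: 0.0582
```

```bash
python3 p.py .476 -.305 .064 -15;  python3 -c "
from h import *
im=cam('scene','s16.png');cv2.imwrite('pics/s16a.png',cv2.resize(im[60:220,60:260,::-1],None,fx=3.5,fy=3.5))
im=cam('top','t16.png');cv2.imwrite('pics/t16a.png',cv2.resize(im[205:345,360:500,::-1],None,fx=4,fy=4))
print(find('pan','scene'))
# pan ellipse prediction
for a in range(0,360,90): print(proj('scene',[.476+.064*np.cos(np.radians(a)),-.305+.064*np.sin(np.radians(a)),.034]).round(1))
print(proj('scene',[.476,-.305,.034]))"
```

```text
t 28.85 tcp [ 0.4757 -0.3038  0.1291] rpy [-89.89  -0.   -14.94] F [ 0.5  1.1 -2.9] gap 0.0582 q7 100.3
xyz [ 0.005  0.543 -0.01 ] twist [-0.001  0.001  0.   ] dist mm 65
[(0.57, array([ 0.4892, -0.2949,  0.0209]))]
[150.8 168. ]
[185.9 153.7]
[169.5 133.3]
[135.4 146.6]
[160.45357511 150.0990886 ]
```

View pics/s16a.png

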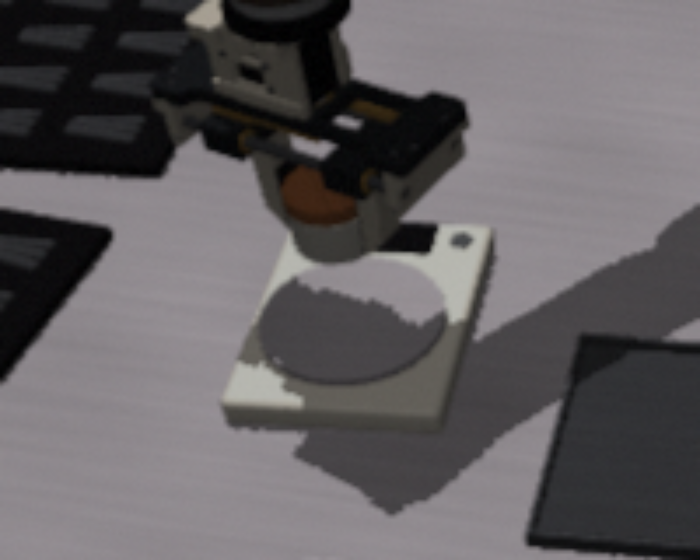

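View pics/t16a.png

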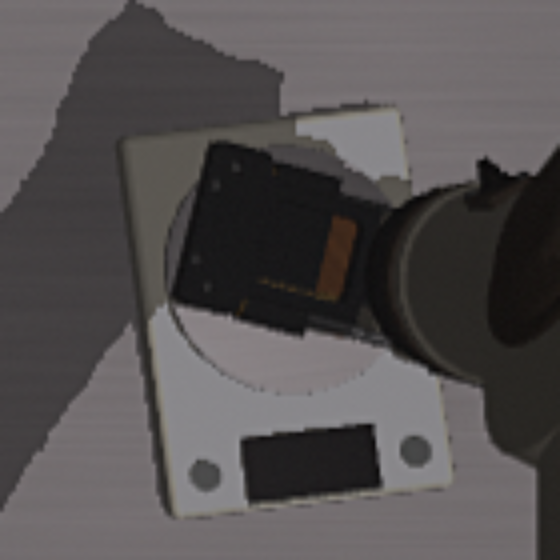

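The pan's ellipse in the scene view is centred at about (352,319) against (352,315) predicted, so the two cameras agree. I'll lower the pot.

>>> drive_tool --increments '[{"xyz": [0,0.07,0],"twist": [0,0,0]},{"xyz": [0,0.17,-0.01],"twist": [0,0,0]},{"xyz": [0,0.29,-0.01],"twist": [0,0,0]},{"xyz": [0,0.4,-0.01],"twist": [0,0,0]},{"xyz": [0,0.48,-0.01],"twist": [0,0,0]},{"xyz": [0,0.53,-0.01],"twist": [0,0,0]},{"xyz": [0,0.543,-0.01],"twist": [0,0,0]},{"xyz": [0,0.543,-0.01],"twist": [0,0,0]}]'

```text
time: 29.67
tcp_pos: [0.4758, -0.3044, 0.0639]
orientation: [-89.9, -0.0, -14.8]
ft_force: [-0.0, 0.2, -1.8]
finger_gap: 0.0584
```

>>> drive_tool --increments '[{"xyz": [0,0.006,0],"twist": [0,0,0]},{"xyz": [0,0.012,0],"twist": [0,0,0]},{"xyz": [0,0.016,0],"twist": [0,0,0]},{"xyz": [0,0.018,0],"twist": [0,0,0]},{"xyz": [0,0.018,0],"twist": [0,0,0]}]'

```text
time: 30.08
tcp_pos: [0.476, -0.3046, 0.0621]
orientation: [-89.9, -0.0, -14.8]
ft_force: [0.7, 0.6, -1.8]
finger_gap: 0.0584
```

>>> drive_tool --increments '[{"xyz": [0,0.004,0],"twist": [0,0,0]},{"xyz": [0,0.008,0],"twist": [0,0,0]},{"xyz": [0,0.008,0],"twist": [0,0,0]}]'

```text
time: 30.33
tcp_pos: [0.476, -0.3045, 0.0619]
orientation: [-89.9, -0.0, -14.8]
ft_force: [-2.8, 1.8, 6.2]
finger_gap: 0.0587
```

Contact made. I'll release the pot and rise.

>>> drive_tool --increments '[{"xyz": [0,0,0],"twist": [0,0,0]},{"xyz": [0,0,0],"twist": [0,0,0]},{"xyz": [0,0,0],"twist": [0,0,0]},{"xyz": [0,0,0],"twist": [0,0,0]},{"xyz": [0,-0.1,0],"twist": [0,0,0]},{"xyz": [0,-0.3,0],"twist": [0,0,0]},{"xyz": [0,-0.55,0],"twist": [0,0,0]},{"xyz": [0,-0.8,0],"twist": [0,0,0]},{"xyz": [0,-1,0],"twist": [0,0,0]},{"xyz": [0,-1,0],"twist": [0,0,0]}]' --gripper 0.1

```text
time: 31.17
tcp_pos: [0.4792, -0.3065, 0.1884]
orientation: [-90.1, -0.6, -14.8]
ft_force: [0.6, -0.5, 1.4]
finger_gap: 0.0826
```

```bash
python3 p.py .565 .331 .2 5;  python3 -c "
from h import *
im=cam('scene','s17.png');cv2.imwrite('pics/s17a.png',cv2.resize(im[60:220,60:260,::-1],None,fx=3.5,fy=3.5))"
```

```text
t 31.17 tcp [ 0.4792 -0.3065  0.1884] rpy [-90.09  -0.6  -14.84] F [ 0.6 -0.5  1.4] gap 0.0826 q7 101.3
xyz [-0.668 -0.112  5.318] twist [ 0.002 -0.22   0.006] dist mm 643
```

View pics/s17a.png

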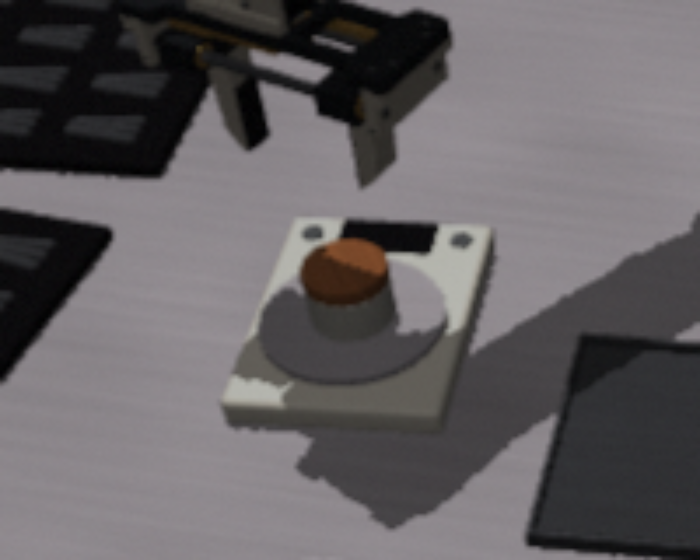

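The pot stands centred on the pan. Next I'll return the bottle, heading back to the board first.

>>> drive_tool --increments '[{"xyz": [-0.03,-0.03,0.22],"twist": [0,-0.04,0]},{"xyz": [-0.06,-0.06,0.47],"twist": [0,-0.1,0]},{"xyz": [-0.1,-0.1,0.74],"twist": [0,-0.16,0]},{"xyz": [-0.13,-0.1,1],"twist": [0,-0.21,0]},{"xyz": [-0.13,-0.1,1],"twist": [0,-0.22,0]}]' --gripper 0.2

```text
time: 31.63
tcp_pos: [0.4945, -0.178, 0.1975]
orientation: [-90.0, -0.4, 5.7]
ft_force: [-0.3, 0.4, -0.1]
finger_gap: 0.0736
```

>>> drive_tool --increments '[{"xyz": [0.05,-0.02,0.25],"twist": [0,0,0]},{"xyz": [0.1,-0.03,0.5],"twist": [0,0,0]},{"xyz": [0.16,-0.03,0.75],"twist": [0,0,0]},{"xyz": [0.21,-0.03,1],"twist": [0,0,0]},{"xyz": [0.21,-0.03,1],"twist": [0,0,0]}]'

```text
time: 32.05
tcp_pos: [0.5075, -0.0486, 0.2011]
orientation: [-89.7, -0.4, 6.2]
ft_force: [-0.6, 0.6, -0.2]
finger_gap: 0.0729
```

>>> drive_tool --increments '[{"xyz": [0.05,-0.02,0.25],"twist": [0,0,0]},{"xyz": [0.1,-0.03,0.5],"twist": [0,0,0]},{"xyz": [0.16,-0.03,0.75],"twist": [0,0,0]},{"xyz": [0.21,-0.03,1],"twist": [0,0,0]},{"xyz": [0.21,-0.03,1],"twist": [0,0,0]}]'

```text
time: 32.47
tcp_pos: [0.5192, 0.0809, 0.2053]
orientation: [-89.5, -0.4, 6.7]
ft_force: [0.2, 0.5, 0.7]
finger_gap: 0.0734
```

```bash
python3 p.py .565 .331 .2 5;  python3 -c "
from h import *
im=cam('top','t18.png');cv2.imwrite('pics/t18b.png',cv2.resize(im[225:340,380:480,::-1],None,fx=5,fy=5,interpolation=cv2.INTER_CUBIC))
cv2.imwrite('pics/t18a.png',cv2.resize(im[195:355,85:205,::-1],None,fx=3.6,fy=3.6,interpolation=cv2.INTER_CUBIC))"
```

```text
t 32.47 tcp [0.5192 0.0809 0.2053] rpy [-89.5   -0.42   6.66] F [0.2 0.5 0.7] gap 0.0734 q7 77.3
xyz [0.62  0.066 2.026] twist [-0.006  0.018  0.005] dist mm 254
```

View pics/t18b.png

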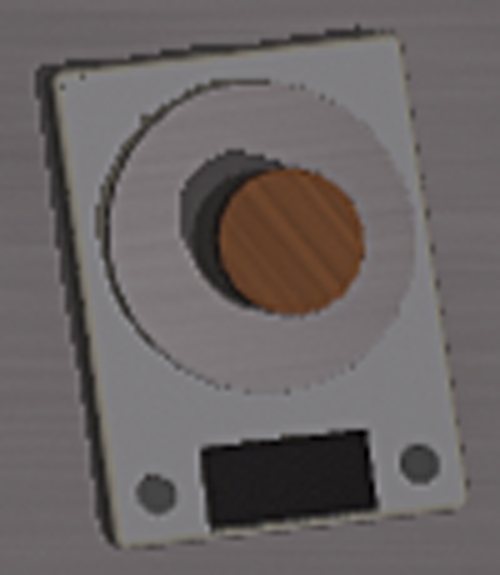

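View pics/t18a.png

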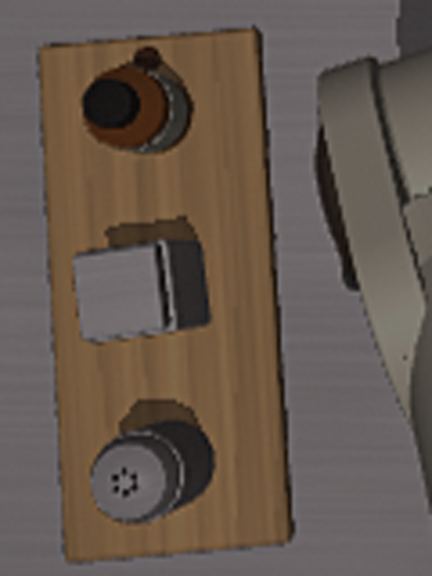

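```bash
python3 -c "
from m import *
print('pot',px2w('top',B(291,242),.078),'pan',px2w('top',B(261,236),.034))
C=lambda x,y:up(x,y,3.6,85,195)
for n,p in (('bottle',(110,104)),('tin',(120,291)),('shaker',(124,482))): print(n,px2w('top',C(*p),.111).round(4))
"
```

```text
pot [ 0.47442558 -0.30394178  0.078     ] pan [ 0.4760842  -0.30481068  0.034     ]
bottle [0.5658 0.3294 0.111 ]
tin [0.4662 0.3203 0.111 ]
shaker [0.3663 0.3145 0.111 ]
```

The pot is within about 2 mm of the pan's centre, and the containers stand where they were set down. I'll fetch the bottle.

>>> drive_tool --increments '[{"xyz": [0.07,0.01,0.24],"twist": [0,0.005,0]},{"xyz": [0.15,0.02,0.48],"twist": [0,0.01,0]},{"xyz": [0.23,0.03,0.74],"twist": [-0.006,0.018,0.005]},{"xyz": [0.3,0.03,1],"twist": [-0.006,0.018,0.005]},{"xyz": [0.3,0.03,1],"twist": [-0.006,0.018,0.005]}]'

```text
time: 32.93
tcp_pos: [0.5406, 0.2077, 0.2021]
orientation: [-89.9, 0.1, 5.3]
ft_force: [-0.5, 1.0, 1.1]
finger_gap: 0.0732
```

```bash
python3 p.py .565 .331 .195 5
```

```text
t 32.93 tcp [0.5406 0.2077 0.2021] rpy [-89.89   0.09   5.31] F [-0.5  1.   1.1] gap 0.0732 q7 61.6
xyz [0.297 0.061 1.004] twist [-0.001  0.003 -0.001] dist mm 126
```

>>> drive_tool --increments '[{"xyz": [0.07,0.01,0.24],"twist": [0,0,0]},{"xyz": [0.15,0.02,0.5],"twist": [0,0,0]},{"xyz": [0.22,0.04,0.75],"twist": [0,0.003,0]},{"xyz": [0.28,0.06,0.94],"twist": [0,0.003,0]},{"xyz": [0.297,0.06,1],"twist": [0,0.003,0]},{"xyz": [0.297,0.06,1],"twist": [0,0.003,0]},{"xyz": [0.297,0.06,1],"twist": [0,0.003,0]},{"xyz": [0.297,0.06,1],"twist": [0,0.003,0]}]'

```text
time: 33.6
tcp_pos: [0.5655, 0.3275, 0.1947]
orientation: [-90.0, 0.1, 4.9]
ft_force: [0.5, -0.3, -0.5]
finger_gap: 0.0732
```

```bash
python3 p.py .565 .331 .0736 5
```

```text
t 33.6 tcp [0.5655 0.3275 0.1947] rpy [-90.02   0.12   4.91] F [ 0.5 -0.3 -0.5] gap 0.0732 q7 51.2
xyz [0.    1.009 0.03 ] twist [ 0.    -0.001 -0.001] dist mm 121
```

>>> drive_tool --increments '[{"xyz": [0,0.15,0.03],"twist": [0,0,0]},{"xyz": [0,0.3,0.03],"twist": [0,0,0]},{"xyz": [0,0.45,0.03],"twist": [0,0,0]},{"xyz": [0,0.6,0.03],"twist": [0,0,0]},{"xyz": [0,0.75,0.03],"twist": [0,0,0]},{"xyz": [0,0.88,0.03],"twist": [0,0,0]},{"xyz": [0,0.97,0.03],"twist": [0,0,0]},{"xyz": [0,1,0.03],"twist": [0,0,0]},{"xyz": [0,1,0.03],"twist": [0,0,0]}]'

```text
time: 34.35
tcp_pos: [0.5648, 0.3292, 0.0739]
orientation: [-90.1, 0.2, 4.8]
ft_force: [0.0, 0.0, 0.8]
finger_gap: 0.0734
```

```bash
python3 p.py .565 .331 .0736 5; python3 -c "
from h import *
im=cam('scene','s19.png');cv2.imwrite('pics/s19a.png',cv2.resize(im[50:260,340:540,::-1],None,fx=2.8,fy=2.8))"
```

```text
t 34.35 tcp [0.5648 0.3292 0.0739] rpy [-90.1    0.21   4.82] F [0.  0.  0.8] gap 0.0734 q7 47.9
xyz [0.003 0.002 0.014] twist [ 0.001 -0.002 -0.002] dist mm 2
```

View pics/s19a.png

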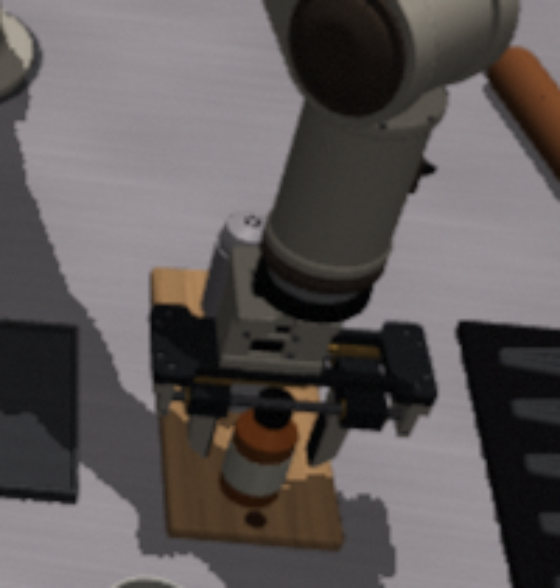

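>>> drive_tool --increments '[{"xyz": [0.003,0,0.014],"twist": [0,-0.002,-0.002]},{"xyz": [0.003,0,0.014],"twist": [0,-0.002,-0.002]},{"xyz": [0.003,0,0.014],"twist": [0,-0.002,-0.002]}]'

```text
time: 34.65
tcp_pos: [0.5661, 0.3324, 0.0761]
orientation: [-90.0, -0.2, 5.0]
ft_force: [-0.5, -0.7, 0.1]
finger_gap: 0.0735
```

>>> drive_tool --increments '[{"xyz": [0,0,0],"twist": [0,0,0]},{"xyz": [0,0,0],"twist": [0,0,0]},{"xyz": [0,0,0],"twist": [0,0,0]},{"xyz": [0,0,0],"twist": [0,0,0]},{"xyz": [0,0,0],"twist": [0,0,0]},{"xyz": [0,0,0],"twist": [0,0,0]}]' --gripper 1 --force 25

```text
time: 35.15
tcp_pos: [0.5661, 0.3322, 0.0761]
orientation: [-90.0, -0.1, 5.0]
ft_force: [-0.4, -0.6, 1.5]
finger_gap: 0.0453
```

```bash
python3 p.py .565 .331 .195 5
```

```text
t 35.15 tcp [0.5661 0.3322 0.0761] rpy [-90.01  -0.15   5.03] F [-0.4 -0.6  1.5] gap 0.0453 q7 47.8
xyz [-0.008 -0.991 -0.009] twist [0.    0.    0.002] dist mm 119
```

>>> drive_tool --increments '[{"xyz": [0,-0.08,0],"twist": [0,0,0]},{"xyz": [0,-0.2,0],"twist": [0,0,0]},{"xyz": [0,-0.38,0],"twist": [0,0,0]},{"xyz": [0,-0.58,0],"twist": [0,0,0]},{"xyz": [0,-0.78,0],"twist": [0,0,0]},{"xyz": [0,-0.93,0],"twist": [0,0,0]},{"xyz": [0,-0.98,0],"twist": [0,0,0]},{"xyz": [0,-0.98,0],"twist": [0,0,0]}]'

```text
time: 35.82
tcp_pos: [0.567, 0.3331, 0.1969]
orientation: [-89.9, -0.4, 5.0]
ft_force: [0.9, -0.4, -2.2]
finger_gap: 0.0452
```

```bash
python3 p.py .4807 -.0806 .175 5.15
```

```text
t 35.82 tcp [0.567  0.3331 0.1969] rpy [-89.9   -0.41   5.03] F [ 0.9 -0.4 -2.2] gap 0.0452 q7 50.8
xyz [-1.02   0.169 -3.372] twist [-0.001 -0.001  0.005] dist mm 423
```

>>> drive_tool --increments '[{"xyz": [-0.03,0,-0.1],"twist": [0,0,0]},{"xyz": [-0.09,0,-0.3],"twist": [0,0,0]},{"xyz": [-0.16,0.01,-0.53],"twist": [0,0,0]},{"xyz": [-0.23,0.02,-0.77],"twist": [0,0,0]},{"xyz": [-0.3,0.02,-1],"twist": [0,0,0]}]'

```text
time: 36.23
tcp_pos: [0.5398, 0.2074, 0.1919]
orientation: [-90.0, -0.2, 5.0]
ft_force: [-0.1, 0.5, -1.9]
finger_gap: 0.0453
```

>>> drive_tool --increments '[{"xyz": [-0.07,0,-0.23],"twist": [0,0,0]},{"xyz": [-0.14,0.01,-0.47],"twist": [0,0,0]},{"xyz": [-0.22,0.02,-0.73],"twist": [0,0,0]},{"xyz": [-0.3,0.02,-1],"twist": [0,0,0]},{"xyz": [-0.3,0.02,-1],"twist": [0,0,0]}]'

```text
time: 36.65
tcp_pos: [0.5113, 0.0749, 0.1871]
orientation: [-90.3, 0.2, 4.5]
ft_force: [-0.1, -0.4, -2.5]
finger_gap: 0.0455
```

```bash
python3 p.py .4817 -.0806 .175 5.1
```

```text
t 36.65 tcp [0.5113 0.0749 0.1871] rpy [-90.31   0.17   4.48] F [-0.1 -0.4 -2.5] gap 0.0455 q7 74.1
xyz [-0.347  0.109 -1.272] twist [ 0.003 -0.007 -0.002] dist mm 159
```

>>> drive_tool --increments '[{"xyz": [-0.06,0.02,-0.24],"twist": [0,0,0]},{"xyz": [-0.13,0.04,-0.48],"twist": [0,0,0]},{"xyz": [-0.2,0.06,-0.72],"twist": [0,-0.005,0]},{"xyz": [-0.25,0.08,-0.92],"twist": [0.003,-0.007,-0.002]},{"xyz": [-0.27,0.08,-1],"twist": [0.003,-0.007,-0.002]},{"xyz": [-0.27,0.08,-1],"twist": [0.003,-0.007,-0.002]}]'

```text
time: 37.15
tcp_pos: [0.4864, -0.051, 0.177]
orientation: [-90.1, 0.2, 4.8]
ft_force: [-0.2, -0.4, -2.6]
finger_gap: 0.0455
```

```bash
python3 p.py .4817 -.0806 .165 5.1
```

```text
t 37.15 tcp [ 0.4864 -0.051   0.177 ] rpy [-90.1    0.18   4.76] F [-0.2 -0.4 -2.6] gap 0.0455 q7 90.1
xyz [-0.059  0.101 -0.243] twist [ 0.001 -0.004 -0.002] dist mm 32
```

>>> drive_tool --increments '[{"xyz": [-0.02,0.04,-0.11],"twist": [0,0,0]},{"xyz": [-0.05,0.08,-0.2],"twist": [0,-0.004,-0.002]},{"xyz": [-0.059,0.101,-0.25],"twist": [0.001,-0.004,-0.002]},{"xyz": [-0.059,0.101,-0.25],"twist": [0.001,-0.004,-0.002]},{"xyz": [-0.059,0.101,-0.25],"twist": [0.001,-0.004,-0.002]},{"xyz": [-0.059,0.101,-0.25],"twist": [0.001,-0.004,-0.002]}]'

```text
time: 37.65
tcp_pos: [0.4822, -0.08, 0.1651]
orientation: [-90.0, -0.0, 5.2]
ft_force: [-0.5, 0.1, -2.3]
finger_gap: 0.0451
```

```bash
python3 p.py .4817 -.0806 .0675 5.1
```

```text
t 37.65 tcp [ 0.4822 -0.08    0.1651] rpy [-8.996e+01 -3.000e-02  5.210e+00] F [-0.5  0.1 -2.3] gap 0.0451 q7 94.0
xyz [-0.005  0.813 -0.005] twist [-0.     0.001  0.   ] dist mm 98
```

>>> drive_tool --increments '[{"xyz": [0,0.1,0],"twist": [0,0,0]},{"xyz": [-0.005,0.24,-0.005],"twist": [0,0,0]},{"xyz": [-0.005,0.39,-0.005],"twist": [0,0,0]},{"xyz": [-0.005,0.54,-0.005],"twist": [0,0,0]},{"xyz": [-0.005,0.67,-0.005],"twist": [0,0,0]},{"xyz": [-0.005,0.76,-0.005],"twist": [0,0,0]},{"xyz": [-0.005,0.8,-0.005],"twist": [0,0,0]},{"xyz": [-0.005,0.815,-0.005],"twist": [0,0,0]},{"xyz": [-0.005,0.815,-0.005],"twist": [0,0,0]}]'

```text
time: 38.4
tcp_pos: [0.482, -0.0801, 0.0675]
orientation: [-90.0, -0.0, 5.2]
ft_force: [0.9, 0.0, -1.7]
finger_gap: 0.0449
```

>>> drive_tool --increments '[{"xyz": [0,0.006,0],"twist": [0,0,0]},{"xyz": [0,0.012,0],"twist": [0,0,0]},{"xyz": [0,0.018,0],"twist": [0,0,0]},{"xyz": [0,0.018,0],"twist": [0,0,0]}]'

```text
time: 38.73
tcp_pos: [0.4823, -0.0803, 0.0657]
orientation: [-90.0, -0.1, 5.2]
ft_force: [-0.7, -0.0, -2.2]
finger_gap: 0.0454
```

```bash
python3 p.py .4817 -.0806 .065 5.1
```

```text
t 38.73 tcp [ 0.4823 -0.0803  0.0657] rpy [-8.997e+01 -8.000e-02  5.230e+00] F [-0.7 -0.  -2.2] gap 0.0454 q7 89.5
xyz [-0.006  0.006 -0.002] twist [-0.     0.001  0.001] dist mm 1
```

>>> drive_tool --increments '[{"xyz": [-0.003,0.006,0],"twist": [0,0,0]},{"xyz": [-0.003,0.012,0],"twist": [0,0,0]},{"xyz": [-0.003,0.012,0],"twist": [0,0,0]}]'

```text
time: 38.98
tcp_pos: [0.4824, -0.0805, 0.0649]
orientation: [-90.0, -0.1, 5.2]
ft_force: [-1.7, -0.7, 5.4]
finger_gap: 0.0457
```

The bottle is back down on the tray floor. I'll release and rise.

>>> drive_tool --increments '[{"xyz": [0,0,0],"twist": [0,0,0]},{"xyz": [0,0,0],"twist": [0,0,0]},{"xyz": [0,0,0],"twist": [0,0,0]},{"xyz": [0,-0.1,0],"twist": [0,0,0]},{"xyz": [0,-0.3,0],"twist": [0,0,0]},{"xyz": [0,-0.55,0],"twist": [0,0,0]},{"xyz": [0,-0.8,0],"twist": [0,0,0]},{"xyz": [0,-1,0],"twist": [0,0,0]},{"xyz": [0,-1,0],"twist": [0,0,0]}]' --gripper 0.2

```text
time: 39.73
tcp_pos: [0.4855, -0.0808, 0.1897]
orientation: [-90.1, -0.6, 5.2]
ft_force: [0.5, 0.3, 0.0]
finger_gap: 0.0732
```

```bash
python3 p.py .4646 .3213 .2 8.7
```

```text
t 39.73 tcp [ 0.4855 -0.0808  0.1897] rpy [-90.15  -0.6    5.22] F [0.5 0.3 0. ] gap 0.0732 q7 94.8
xyz [ 0.133 -0.093  3.353] twist [ 0.002 -0.039  0.007] dist mm 403
```

Now the tin, which stands mid-board at yaw 8.7°.

>>> drive_tool --increments '[{"xyz": [0,-0.04,0.22],"twist": [0,0,0]},{"xyz": [0.02,-0.07,0.47],"twist": [0,-0.01,0]},{"xyz": [0.04,-0.09,0.74],"twist": [0,-0.03,0.007]},{"xyz": [0.05,-0.09,1],"twist": [0,-0.039,0.007]},{"xyz": [0.05,-0.09,1],"twist": [0,-0.039,0.007]}]'

```text
time: 40.15
tcp_pos: [0.4799, 0.0465, 0.2004]
orientation: [-90.0, -0.0, 9.3]
ft_force: [-0.0, 0.4, 0.4]
finger_gap: 0.0736
```

>>> drive_tool --increments '[{"xyz": [0.03,-0.01,0.25],"twist": [0,0,0]},{"xyz": [0.06,-0.02,0.5],"twist": [0,0,0]},{"xyz": [0.09,-0.02,0.75],"twist": [0,0,0]},{"xyz": [0.12,-0.02,1],"twist": [0,0,0]},{"xyz": [0.12,-0.02,1],"twist": [0,0,0]}]'

```text
time: 40.57
tcp_pos: [0.4736, 0.1742, 0.2029]
orientation: [-89.7, -0.1, 9.7]
ft_force: [-0.1, -0.8, 0.7]
finger_gap: 0.0735
```

```bash
python3 p.py .4646 .3213 .195 8.7
```

```text
t 40.57 tcp [0.4736 0.1742 0.2029] rpy [-89.73  -0.1    9.72] F [-0.1 -0.8  0.7] gap 0.0735 q7 67.3
xyz [0.132 0.072 1.221] twist [-0.003  0.011  0.001] dist mm 148
```

>>> drive_tool --increments '[{"xyz": [0.03,0.01,0.24],"twist": [0,0,0]},{"xyz": [0.05,0.02,0.48],"twist": [0,0,0]},{"xyz": [0.08,0.04,0.72],"twist": [0,0.006,0]},{"xyz": [0.1,0.06,0.92],"twist": [-0.003,0.011,0]},{"xyz": [0.11,0.06,1],"twist": [-0.003,0.011,0]},{"xyz": [0.11,0.06,1],"twist": [-0.003,0.011,0]}]'

```text
time: 41.07
tcp_pos: [0.4652, 0.2974, 0.1957]
orientation: [-89.9, -0.0, 9.0]
ft_force: [-0.3, -0.1, -0.2]
finger_gap: 0.0736
```

```bash
python3 p.py .4646 .3213 .19 8.7
```

```text
t 41.07 tcp [0.4652 0.2974 0.1957] rpy [-8.991e+01 -4.000e-02  8.990e+00] F [-0.3 -0.1 -0.2] gap 0.0736 q7 51.6
xyz [0.026 0.048 0.197] twist [-0.001  0.003  0.   ] dist mm 25
```

>>> drive_tool --increments '[{"xyz": [0.01,0.02,0.09],"twist": [0,0,0]},{"xyz": [0.02,0.04,0.17],"twist": [0,0.003,0]},{"xyz": [0.026,0.048,0.2],"twist": [0,0.003,0]},{"xyz": [0.026,0.048,0.2],"twist": [0,0.003,0]},{"xyz": [0.026,0.048,0.2],"twist": [0,0.003,0]},{"xyz": [0.026,0.048,0.2],"twist": [0,0.003,0]}]'

```text
time: 41.57
tcp_pos: [0.4649, 0.3208, 0.19]
orientation: [-89.9, -0.0, 8.7]
ft_force: [-0.3, -1.2, -0.5]
finger_gap: 0.0734
```

```bash
python3 p.py .4646 .3213 .0763 8.7
```

```text
t 41.57 tcp [0.4649 0.3208 0.19  ] rpy [-8.995e+01 -4.000e-02  8.670e+00] F [-0.3 -1.2 -0.5] gap 0.0734 q7 48.7
xyz [-0.002  0.947  0.004] twist [-0.001 -0.     0.   ] dist mm 114
```

>>> drive_tool --increments '[{"xyz": [0,0.15,0],"twist": [0,0,0]},{"xyz": [0,0.3,0.004],"twist": [0,0,0]},{"xyz": [0,0.45,0.004],"twist": [0,0,0]},{"xyz": [0,0.6,0.004],"twist": [0,0,0]},{"xyz": [0,0.75,0.004],"twist": [0,0,0]},{"xyz": [0,0.87,0.004],"twist": [0,0,0]},{"xyz": [0,0.94,0.004],"twist": [0,0,0]},{"xyz": [0,0.945,0.004],"twist": [0,0,0]},{"xyz": [0,0.945,0.004],"twist": [0,0,0]}]'

```text
time: 42.32
tcp_pos: [0.4649, 0.321, 0.0766]
orientation: [-90.0, -0.0, 8.6]
ft_force: [-0.0, 0.0, 0.6]
finger_gap: 0.0735
```

```bash
python3 p.py .4646 .3213 .0763 8.7; python3 -c "
from h import *
im=cam('scene','s20.png');cv2.imwrite('pics/s20a.png',cv2.resize(im[50:260,340:540,::-1],None,fx=2.8,fy=2.8))"
```

```text
t 42.32 tcp [0.4649 0.321  0.0766] rpy [-8.996e+01 -1.000e-02  8.650e+00] F [-0.   0.   0.6] gap 0.0735 q7 43.7
xyz [-0.002  0.002  0.003] twist [-0.    -0.001  0.   ] dist mm 1
```

View pics/s20a.png

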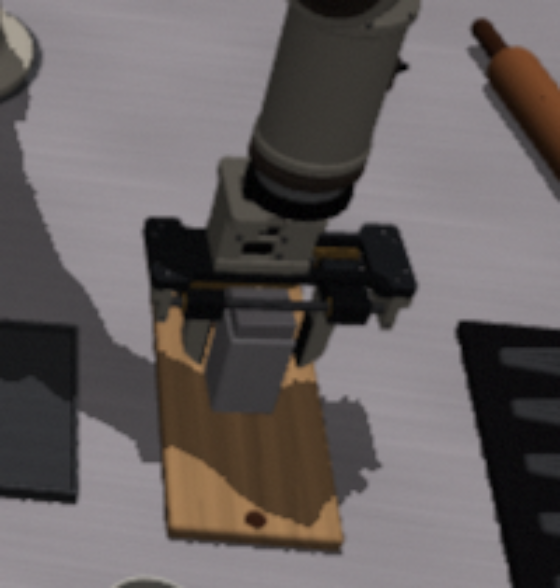

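The fingers are around the tin. I'll grip and lift.

>>> drive_tool --increments '[{"xyz": [0,0,0],"twist": [0,0,0]},{"xyz": [0,0,0],"twist": [0,0,0]},{"xyz": [0,0,0],"twist": [0,0,0]},{"xyz": [0,0,0],"twist": [0,0,0]},{"xyz": [0,0,0],"twist": [0,0,0]},{"xyz": [0,0,0],"twist": [0,0,0]}]' --gripper 1 --force 25

```text
time: 42.87
tcp_pos: [0.4656, 0.3216, 0.0778]
orientation: [-89.9, -0.1, 8.6]
ft_force: [-0.7, -0.4, 4.4]
finger_gap: 0.0504
```

```bash
python3 p.py .4646 .3213 .195 8.7
```

```text
t 42.87 tcp [0.4656 0.3216 0.0778] rpy [-89.92  -0.12   8.65] F [-0.7 -0.4  4.4] gap 0.0504 q7 43.7
xyz [-0.007 -0.977  0.   ] twist [-0.001 -0.001  0.001] dist mm 117
```

>>> drive_tool --increments '[{"xyz": [0,-0.08,0],"twist": [0,0,0]},{"xyz": [0,-0.2,0],"twist": [0,0,0]},{"xyz": [0,-0.38,0],"twist": [0,0,0]},{"xyz": [0,-0.58,0],"twist": [0,0,0]},{"xyz": [0,-0.78,0],"twist": [0,0,0]},{"xyz": [0,-0.93,0],"twist": [0,0,0]},{"xyz": [0,-0.98,0],"twist": [0,0,0]},{"xyz": [0,-0.98,0],"twist": [0,0,0]}]'

```text
time: 43.53
tcp_pos: [0.4662, 0.322, 0.1972]
orientation: [-89.9, -0.3, 8.7]
ft_force: [0.1, -0.4, -2.2]
finger_gap: 0.0499
```

```bash
python3 p.py .4707 .0239 .185 8.64
```

```text
t 43.53 tcp [0.4662 0.322  0.1972] rpy [-89.86  -0.3    8.65] F [ 0.1 -0.4 -2.2] gap 0.0499 q7 48.8
xyz [-0.337  0.094 -2.462] twist [-0.002  0.     0.003] dist mm 298
```

>>> drive_tool --increments '[{"xyz": [-0.01,0,-0.1],"twist": [0,0,0]},{"xyz": [-0.04,0,-0.28],"twist": [0,0,0]},{"xyz": [-0.07,0,-0.5],"twist": [0,0,0]},{"xyz": [-0.1,0,-0.75],"twist": [0,0,0]},{"xyz": [-0.13,0,-1],"twist": [0,0,0]}]'

```text
time: 43.95
tcp_pos: [0.4672, 0.1985, 0.1949]
orientation: [-89.9, -0.1, 8.7]
ft_force: [0.5, -0.1, -2.7]
finger_gap: 0.05
```

>>> drive_tool --increments '[{"xyz": [-0.03,0,-0.23],"twist": [0,0,0]},{"xyz": [-0.06,0,-0.47],"twist": [0,0,0]},{"xyz": [-0.09,0.01,-0.72],"twist": [0,0,0]},{"xyz": [-0.13,0.01,-0.96],"twist": [0,0,0]},{"xyz": [-0.13,0.01,-0.98],"twist": [0,0,0]}]'

```text
time: 44.37
tcp_pos: [0.4676, 0.0719, 0.1913]
orientation: [-90.1, 0.2, 8.2]
ft_force: [-0.2, -0.9, -2.0]
finger_gap: 0.0498
```

```bash
python3 p.py .4717 .0239 .185 8.64
```

```text
t 44.37 tcp [0.4676 0.0719 0.1913] rpy [-90.12   0.23   8.22] F [-0.2 -0.9 -2. ] gap 0.0498 q7 78.0
xyz [-0.023  0.053 -0.401] twist [ 0.001 -0.005 -0.003] dist mm 49
```

>>> drive_tool --increments '[{"xyz": [-0.01,0.02,-0.13],"twist": [0,0,0]},{"xyz": [-0.02,0.04,-0.28],"twist": [0,-0.005,0]},{"xyz": [-0.023,0.053,-0.38],"twist": [0.001,-0.005,-0.003]},{"xyz": [-0.023,0.053,-0.41],"twist": [0.001,-0.005,-0.003]},{"xyz": [-0.023,0.053,-0.41],"twist": [0.001,-0.005,-0.003]},{"xyz": [-0.023,0.053,-0.41],"twist": [0.001,-0.005,-0.003]},{"xyz": [-0.023,0.053,-0.41],"twist": [0.001,-0.005,-0.003]}]'

```text
time: 44.95
tcp_pos: [0.4716, 0.0239, 0.1848]
orientation: [-90.0, -0.0, 8.8]
ft_force: [-0.4, 0.1, -2.8]
finger_gap: 0.0498
```

```bash
python3 p.py .4717 .0239 .069 8.64;  python3 -c "
from h import *
im=cam('scene','s21.png');cv2.imwrite('pics/s21a.png',cv2.resize(im[50:240,200:480,::-1],None,fx=2.8,fy=2.8))"
```

```text
t 44.95 tcp [0.4716 0.0239 0.1848] rpy [-9.00e+01 -1.00e-02  8.75e+00] F [-0.4  0.1 -2.8] gap 0.0498 q7 84.7
xyz [ 0.001  0.965 -0.001] twist [-0.     0.001  0.   ] dist mm 116
```

View pics/s21a.png

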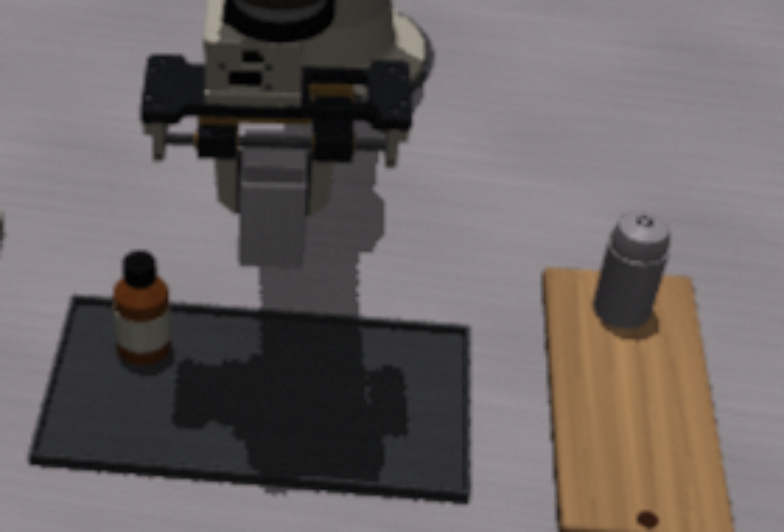

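The bottle is back at its starting pixels (140,310), and the tin hangs over its own spot. I'll lower it.

>>> drive_tool --increments '[{"xyz": [0,0.1,0],"twist": [0,0,0]},{"xyz": [0,0.25,0],"twist": [0,0,0]},{"xyz": [0,0.42,0],"twist": [0,0,0]},{"xyz": [0,0.6,0],"twist": [0,0,0]},{"xyz": [0,0.76,0],"twist": [0,0,0]},{"xyz": [0,0.88,0],"twist": [0,0,0]},{"xyz": [0,0.94,0],"twist": [0,0,0]},{"xyz": [0,0.96,0],"twist": [0,0,0]},{"xyz": [0,0.965,0],"twist": [0,0,0]},{"xyz": [0,0.965,0],"twist": [0,0,0]}]'

```text
time: 45.83
tcp_pos: [0.4724, 0.0244, 0.0697]
orientation: [-90.0, -0.1, 8.8]
ft_force: [0.2, 0.4, -1.5]
finger_gap: 0.0503
```

>>> drive_tool --increments '[{"xyz": [0,0.006,0],"twist": [0,0,0]},{"xyz": [0,0.012,0],"twist": [0,0,0]},{"xyz": [0,0.016,0],"twist": [0,0,0]},{"xyz": [0,0.016,0],"twist": [0,0,0]}]'

```text
time: 46.17
tcp_pos: [0.4726, 0.0244, 0.0682]
orientation: [-90.0, -0.1, 8.8]
ft_force: [0.2, 0.2, -2.4]
finger_gap: 0.0499
```

>>> drive_tool --increments '[{"xyz": [-0.003,0.006,0],"twist": [0,0,0]},{"xyz": [-0.005,0.012,0],"twist": [0,0,0]},{"xyz": [-0.005,0.014,0],"twist": [0,0,0]},{"xyz": [-0.005,0.014,0],"twist": [0,0,0]}]'

```text
time: 46.5
tcp_pos: [0.4721, 0.0242, 0.0668]
orientation: [-90.0, -0.1, 8.8]
ft_force: [-1.7, -0.4, 3.1]
finger_gap: 0.0501
```

Contact made. I'll release and rise.

>>> drive_tool --increments '[{"xyz": [0,0,0],"twist": [0,0,0]},{"xyz": [0,0,0],"twist": [0,0,0]},{"xyz": [0,0,0],"twist": [0,0,0]},{"xyz": [0,-0.1,0],"twist": [0,0,0]},{"xyz": [0,-0.3,0],"twist": [0,0,0]},{"xyz": [0,-0.55,0],"twist": [0,0,0]},{"xyz": [0,-0.8,0],"twist": [0,0,0]},{"xyz": [0,-1,0],"twist": [0,0,0]},{"xyz": [0,-1,0],"twist": [0,0,0]}]' --gripper 0.2

```text
time: 47.25
tcp_pos: [0.4752, 0.0247, 0.1914]
orientation: [-90.1, -0.6, 8.8]
ft_force: [0.7, 0.5, -0.4]
finger_gap: 0.0732
```

```bash
python3 p.py .3658 .3135 .195 5
```

```text
t 47.25 tcp [0.4752 0.0247 0.1914] rpy [-90.12  -0.63   8.8 ] F [ 0.7  0.5 -0.4] gap 0.0732 q7 84.7
xyz [-0.532 -0.041  2.518] twist [0.001 0.042 0.007] dist mm 309
```

Now the shaker.

>>> drive_tool --increments '[{"xyz": [-0.05,-0.02,0.22],"twist": [0,0.01,0]},{"xyz": [-0.1,-0.04,0.47],"twist": [0,0.02,0]},{"xyz": [-0.16,-0.05,0.74],"twist": [0,0.04,0.007]},{"xyz": [-0.22,-0.05,1],"twist": [0,0.042,0.007]},{"xyz": [-0.22,-0.05,1],"twist": [0,0.042,0.007]}]'

```text
time: 47.67
tcp_pos: [0.4281, 0.1454, 0.1969]
orientation: [-89.9, 0.0, 5.5]
ft_force: [-0.3, -0.1, -1.1]
finger_gap: 0.0735
```

>>> drive_tool --increments '[{"xyz": [-0.06,0,0.24],"twist": [0,0,0]},{"xyz": [-0.12,0,0.48],"twist": [0,0,0]},{"xyz": [-0.18,0,0.72],"twist": [0,0,0]},{"xyz": [-0.24,0,0.95],"twist": [0,0,0]},{"xyz": [-0.24,0,0.97],"twist": [0,0,0]}]'

```text
time: 48.08
tcp_pos: [0.3859, 0.2639, 0.1972]
orientation: [-89.7, 0.0, 5.9]
ft_force: [-0.4, 0.6, -0.5]
finger_gap: 0.0733
```

```bash
python3 p.py .3658 .3135 .19 5
```

```text
t 48.08 tcp [0.3859 0.2639 0.1972] rpy [-89.74   0.     5.88] F [-0.4  0.6 -0.5] gap 0.0733 q7 48.6
xyz [-0.124  0.062  0.428] twist [-0.003  0.01  -0.   ] dist mm 54
```

>>> drive_tool --increments '[{"xyz": [-0.04,0.02,0.14],"twist": [0,0,0]},{"xyz": [-0.09,0.04,0.3],"twist": [0,0.008,0]},{"xyz": [-0.12,0.06,0.41],"twist": [-0.003,0.01,0]},{"xyz": [-0.124,0.062,0.435],"twist": [-0.003,0.01,0]},{"xyz": [-0.124,0.062,0.435],"twist": [-0.003,0.01,0]},{"xyz": [-0.124,0.062,0.435],"twist": [-0.003,0.01,0]},{"xyz": [-0.124,0.062,0.435],"twist": [-0.003,0.01,0]}]'

```text
time: 48.67
tcp_pos: [0.3664, 0.313, 0.1897]
orientation: [-90.1, 0.0, 4.9]
ft_force: [0.2, -0.4, -0.6]
finger_gap: 0.0729
```

```bash
python3 p.py .3658 .3135 .0763 5;  python3 -c "
from h import *
im=cam('scene','s22.png');cv2.imwrite('pics/s22a.png',cv2.resize(im[50:240,200:480,::-1],None,fx=2.8,fy=2.8))"
```

```text
t 48.67 tcp [0.3664 0.313  0.1897] rpy [-9.006e+01  2.000e-02  4.890e+00] F [ 0.2 -0.4 -0.6] gap 0.0729 q7 39.6
xyz [-0.004  0.945  0.006] twist [ 0.001 -0.001 -0.   ] dist mm 113
```

View pics/s22a.png

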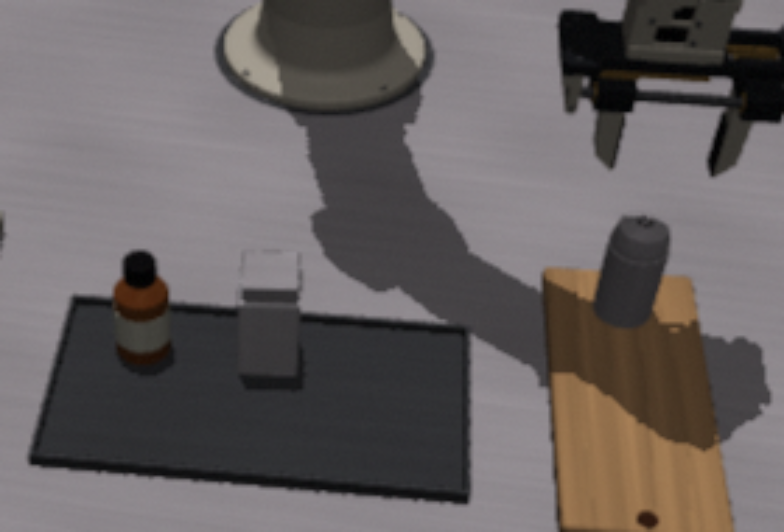

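The tin and bottle are back on the tray. I'll go down onto the shaker.

>>> drive_tool --increments '[{"xyz": [0,0.15,0],"twist": [0,0,0]},{"xyz": [-0.004,0.3,0.006],"twist": [0,0,0]},{"xyz": [-0.004,0.45,0.006],"twist": [0,0,0]},{"xyz": [-0.004,0.6,0.006],"twist": [0,0,0]},{"xyz": [-0.004,0.75,0.006],"twist": [0,0,0]},{"xyz": [-0.004,0.87,0.006],"twist": [0,0,0]},{"xyz": [-0.004,0.94,0.006],"twist": [0,0,0]},{"xyz": [-0.004,0.945,0.006],"twist": [0,0,0]},{"xyz": [-0.004,0.945,0.006],"twist": [0,0,0]}]'

```text
time: 49.47
tcp_pos: [0.366, 0.3131, 0.0764]
orientation: [-90.1, 0.0, 4.8]
ft_force: [0.2, 0.8, 0.3]
finger_gap: 0.0735
```

>>> drive_tool --increments '[{"xyz": [0,0,0],"twist": [0,0,0]},{"xyz": [0,0,0],"twist": [0,0,0]},{"xyz": [0,0,0],"twist": [0,0,0]},{"xyz": [0,0,0],"twist": [0,0,0]},{"xyz": [0,0,0],"twist": [0,0,0]},{"xyz": [0,0,0],"twist": [0,0,0]}]' --gripper 1 --force 25

```text
time: 49.97
tcp_pos: [0.3665, 0.3135, 0.077]
orientation: [-90.0, -0.0, 4.8]
ft_force: [-0.6, -0.1, 6.3]
finger_gap: 0.0496
```

```bash
python3 p.py .3658 .3135 .195 5
```

```text
t 49.97 tcp [0.3665 0.3135 0.077 ] rpy [-9.005e+01 -3.000e-02  4.840e+00] F [-0.6 -0.1  6.3] gap 0.0496 q7 31.2
xyz [-0.005 -0.983  0.   ] twist [ 0.001 -0.002  0.   ] dist mm 118
```

>>> drive_tool --increments '[{"xyz": [0,-0.08,0],"twist": [0,0,0]},{"xyz": [0,-0.2,0],"twist": [0,0,0]},{"xyz": [0,-0.38,0],"twist": [0,0,0]},{"xyz": [0,-0.58,0],"twist": [0,0,0]},{"xyz": [0,-0.78,0],"twist": [0,0,0]},{"xyz": [0,-0.93,0],"twist": [0,0,0]},{"xyz": [0,-0.98,0],"twist": [0,0,0]},{"xyz": [0,-0.98,0],"twist": [0,0,0]}]'

```text
time: 50.63
tcp_pos: [0.3671, 0.314, 0.1962]
orientation: [-90.0, -0.2, 4.8]
ft_force: [0.4, 0.7, -2.3]
finger_gap: 0.0496
```

```bash
python3 p.py .4645 .1212 .185 5.05
```

```text
t 50.63 tcp [0.3671 0.314  0.1962] rpy [-89.98  -0.2    4.83] F [ 0.4  0.7 -2.3] gap 0.0496 q7 39.6
xyz [ 0.673  0.095 -1.67 ] twist [-0.    -0.002  0.002] dist mm 216
```

>>> drive_tool --increments '[{"xyz": [0.04,0,-0.1],"twist": [0,0,0]},{"xyz": [0.12,0,-0.28],"twist": [0,0,0]},{"xyz": [0.2,0.01,-0.5],"twist": [0,0,0]},{"xyz": [0.29,0.02,-0.73],"twist": [0,0,0]},{"xyz": [0.38,0.03,-0.95],"twist": [0,0,0]},{"xyz": [0.38,0.03,-0.95],"twist": [0,0,0]}]'

```text
time: 51.13
tcp_pos: [0.4236, 0.1975, 0.1906]
orientation: [-90.2, -0.0, 4.4]
ft_force: [0.9, 0.1, -1.2]
finger_gap: 0.0497
```

```bash
python3 p.py .4649 .1212 .185 5.05
```

```text
t 51.13 tcp [0.4236 0.1975 0.1906] rpy [-9.023e+01 -3.000e-02  4.390e+00] F [ 0.9  0.1 -1.2] gap 0.0497 q7 56.2
xyz [ 0.295  0.049 -0.66 ] twist [ 0.003 -0.007  0.   ] dist mm 87
```

>>> drive_tool --increments '[{"xyz": [0.08,0.01,-0.18],"twist": [0,0,0]},{"xyz": [0.17,0.03,-0.38],"twist": [0,0,0]},{"xyz": [0.25,0.04,-0.56],"twist": [0.003,-0.007,0]},{"xyz": [0.285,0.049,-0.65],"twist": [0.003,-0.007,0]},{"xyz": [0.295,0.049,-0.67],"twist": [0.003,-0.007,0]},{"xyz": [0.295,0.049,-0.67],"twist": [0.003,-0.007,0]},{"xyz": [0.295,0.049,-0.67],"twist": [0.003,-0.007,0]},{"xyz": [0.295,0.049,-0.67],"twist": [0.003,-0.007,0]}]'

```text
time: 51.8
tcp_pos: [0.4642, 0.1218, 0.1849]
orientation: [-89.9, 0.0, 5.2]
ft_force: [-0.7, 0.0, -2.1]
finger_gap: 0.0496
```

```bash
python3 p.py .4649 .1212 .0685 5.05
```

```text
t 51.8 tcp [0.4642 0.1218 0.1849] rpy [-89.92   0.     5.17] F [-0.7  0.  -2.1] gap 0.0496 q7 67.7
xyz [ 0.006  0.97  -0.007] twist [-0.001  0.001 -0.   ] dist mm 116
```

>>> drive_tool --increments '[{"xyz": [0,0.1,0],"twist": [0,0,0]},{"xyz": [0,0.25,-0.005],"twist": [0,0,0]},{"xyz": [0,0.42,-0.005],"twist": [0,0,0]},{"xyz": [0,0.6,-0.005],"twist": [0,0,0]},{"xyz": [0,0.76,-0.005],"twist": [0,0,0]},{"xyz": [0,0.88,-0.005],"twist": [0,0,0]},{"xyz": [0,0.94,-0.005],"twist": [0,0,0]},{"xyz": [0,0.965,-0.005],"twist": [0,0,0]},{"xyz": [0,0.97,-0.005],"twist": [0,0,0]},{"xyz": [0,0.97,-0.005],"twist": [0,0,0]}]'

```text
time: 52.63
tcp_pos: [0.4646, 0.122, 0.0691]
orientation: [-89.9, -0.1, 5.2]
ft_force: [-0.8, -0.0, -1.3]
finger_gap: 0.0493
```

>>> drive_tool --increments '[{"xyz": [0,0.006,0],"twist": [0,0,0]},{"xyz": [0,0.012,0],"twist": [0,0,0]},{"xyz": [0,0.018,0],"twist": [0,0,0]},{"xyz": [0,0.018,0],"twist": [0,0,0]}]'

```text
time: 52.97
tcp_pos: [0.4649, 0.122, 0.0673]
orientation: [-89.9, -0.1, 5.2]
ft_force: [-0.4, 1.3, -2.8]
finger_gap: 0.0494
```

>>> drive_tool --increments '[{"xyz": [0,0.005,-0.003],"twist": [0,0,0]},{"xyz": [0,0.01,-0.005],"twist": [0,0,0]},{"xyz": [0,0.014,-0.005],"twist": [0,0,0]},{"xyz": [0,0.014,-0.005],"twist": [0,0,0]}]'

```text
time: 53.3
tcp_pos: [0.4652, 0.1213, 0.066]
orientation: [-89.9, -0.1, 5.2]
ft_force: [-0.8, -0.8, 4.5]
finger_gap: 0.0496
```

Contact made. I'll release, rise and move the arm clear.

>>> drive_tool --increments '[{"xyz": [0,0,0],"twist": [0,0,0]},{"xyz": [0,0,0],"twist": [0,0,0]},{"xyz": [0,0,0],"twist": [0,0,0]},{"xyz": [0,-0.1,0],"twist": [0,0,0]},{"xyz": [0,-0.3,0],"twist": [0,0,0]},{"xyz": [0,-0.55,0],"twist": [0,0,0]},{"xyz": [0,-0.8,0],"twist": [0,0,0]},{"xyz": [0,-1,0],"twist": [0,0,0]},{"xyz": [0,-1,0],"twist": [0,0,0]}]' --gripper 0.2

```text
time: 54.05
tcp_pos: [0.4681, 0.1224, 0.1915]
orientation: [-89.9, -0.6, 5.2]
ft_force: [0.0, -0.1, -0.9]
finger_gap: 0.0733
```

>>> drive_tool --increments '[{"xyz": [-0.1,-0.1,0.22],"twist": [0,0,0]},{"xyz": [-0.2,-0.2,0.47],"twist": [0,0,0]},{"xyz": [-0.3,-0.2,0.74],"twist": [0,0,0]},{"xyz": [-0.4,-0.2,1],"twist": [0,0,0]},{"xyz": [-0.4,-0.2,1],"twist": [0,0,0]}]'

```text
time: 54.47
tcp_pos: [0.4056, 0.2441, 0.2164]
orientation: [-89.7, -0.7, 5.7]
ft_force: [0.2, 0.2, 0.2]
finger_gap: 0.0733
```

>>> drive_tool --increments '[{"xyz": [-0.05,0,0.22],"twist": [0,0,0]},{"xyz": [-0.1,0,0.47],"twist": [0,0,0]},{"xyz": [-0.15,0,0.74],"twist": [0,0,0]},{"xyz": [-0.2,0,1],"twist": [0,0,0]},{"xyz": [-0.2,0,1],"twist": [0,0,0]},{"xyz": [-0.2,0,1],"twist": [0,0,0]},{"xyz": [-0.2,0,1],"twist": [0,0,0]}]'

```text
time: 55.05
tcp_pos: [0.3696, 0.3604, 0.2165]
orientation: [-89.7, -0.6, 5.8]
ft_force: [1.0, -0.4, 0.0]
finger_gap: 0.0735
```

```bash
python3 -c "
from p import *
st()
im=cam('top','t23.png');cv2.imwrite('pics/t23a.png',cv2.resize(im[195:310,185:365,::-1],None,fx=4.4,fy=4.4,interpolation=cv2.INTER_CUBIC))
cv2.imwrite('pics/t23b.png',cv2.resize(im[225:340,380:480,::-1],None,fx=5,fy=5,interpolation=cv2.INTER_CUBIC))
cam('scene','s23.png')
for c in ('top','scene'):
  for n in ['pot_mid','tin_mid','shaker_mid','bottle_mid']: print(c,n,find(n,c)[:2])"
```

```text
t 55.05 tcp [0.3696 0.3604 0.2165] rpy [-89.73  -0.64   5.76] F [ 1.  -0.4  0. ] gap 0.0735 q7 35.9
top pot_mid [(0.88, array([ 0.4711, -0.2957,  0.082 ]))]
top tin_mid [(0.65, array([0.4707, 0.0233, 0.1054])), (0.5, array([ 0.48  , -0.0773,  0.075 ]))]
top shaker_mid [(0.83, array([0.4653, 0.1226, 0.1012]))]
top bottle_mid [(0.69, array([ 0.4817, -0.0808,  0.0754]))]
scene pot_mid [(0.61, array([ 0.4863, -0.2993,  0.0783]))]
scene tin_mid [(0.56, array([0.4939, 0.0273, 0.0709]))]
scene shaker_mid [(0.55, array([0.4839, 0.1222, 0.0695])), (0.15, array([ 0.4941, -0.0797,  0.0563]))]
scene bottle_mid [(0.76, array([ 0.4938, -0.0762,  0.0583]))]
```

View pics/t23a.png

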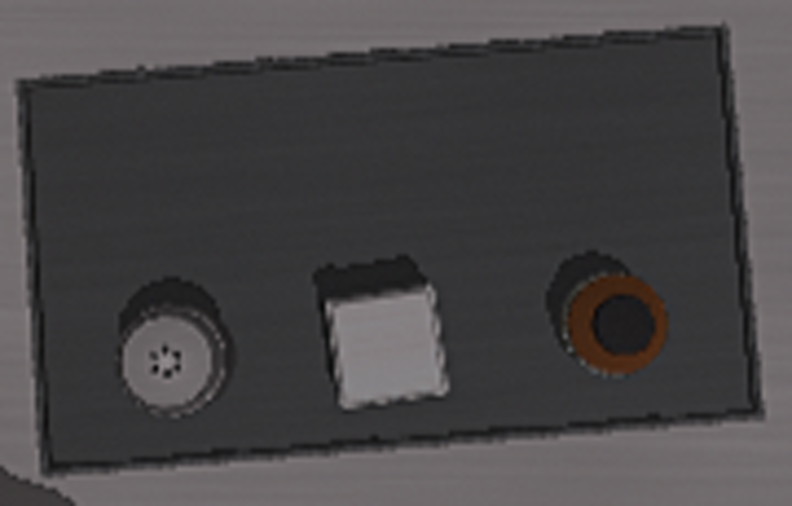

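View pics/s23.png

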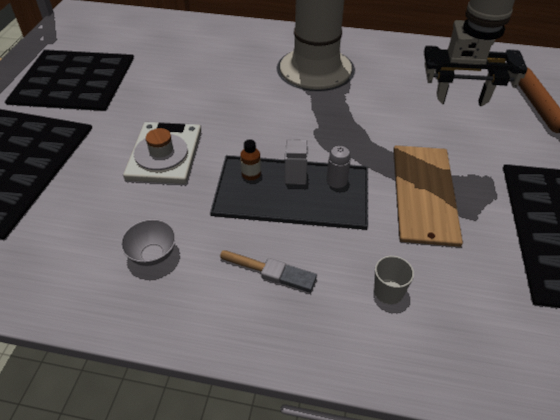

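View pics/t23b.png

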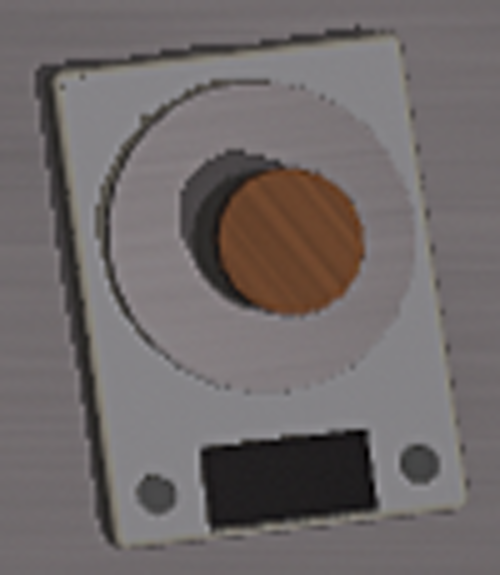

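In the final top view the shaker is at (166,361), the tin lid's corners match the start, and the bottle cap is at (625,324). All are within about 1 mm of the starting picture. The pot is about 2 mm from the pan's centre, and the arm is clear. Handing in.

```bash
python3 -c "
from station import manip
print(manip.close_job())"
```

```text
the job is handed in; nothing more can be done
None
```

I finished the task and handed it in at about 55 s of robot time, out of the 141 s allowed. `close_job` gives no verdict, so the results below are my own checks.

- **What I did:** I stood the shaker, tin and bottle on the board, set the pot on the scale's pan, then put the bottle, tin and shaker back on the tray. I lowered each one until the wrist force showed contact before letting go, and nothing was dropped or tipped.
- **Pot:** my pixel measurement puts it about 2 mm from the pan's centre, upright. It had not visibly moved on the tray before I picked it up.
- **Containers:** the zoomed top view shows all three upright and within about 1 mm of where they stood at the start.
- **Other checks:** the bowl, brush and cup look unmoved, and the arm ended clear of everything with the gripper empty.
- **Disagreement:** the trained networks put the pot 5–15 mm from my measurement of it. They report the middle of the visible surface, and their top-view reading was still about 8 mm off sideways. I trusted the pixel measurement because the pan's position agreed between the two cameras.

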